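# Set out a micro-injection place around the specimen stage

## Task

Set out the injection place: put the dish in the middle of the stage's white plate, and stand on the bench the holding manipulator (thin rod) left of the dish, the injecting one (thick black barrel) right of it, and the lamp behind it (the side away from you) at its working distance, facing the dish. Each pipette points at the dish's middle, its tip over the dish about a centimetre short of the middle; left and right are as seen from the robot. Tip nothing over, and leave the joystick box, jar and forceps where they are.

Things in the scene. Friction and masses are not known exactly. Their poses are not given: they have to be found in the camera images.
- stage_plate (a point): Specimen stage, fixed: low grey block 110 (x) by 130 (y) by 17 mm with a round white plate, 84 mm diameter, its flat top 18 mm above the bench. The point is the centre of the plate's top. x to the back of the stage (away from the robot), y left, z up; turned up to 17 degrees. A small black wheel and a black panel are at its front edge.
- dish_mid (a point): Loose dissecting dish, round, 54 mm outer diameter, 16 mm high, clear wall 3 mm thick, black lining on its floor, 45 g. The point is its centre, 8 mm above its underside; z up.
- holding_mid (a point): Holding manipulator, 0.55 kg: steel foot 56 (x) by 46 by 26 mm high, bare cream column 26 (x) by 30 (y) mm from 34 to 86 mm up (grasp it across y), knob on top to 96, knobs behind. Point: column's centre, 60 mm up. Along +x a thin 8 mm rod slopes down to a glass tip 110 mm ahead of the point, 14 mm below it. In use the point is 120 mm from the dish's centre, dish straight ahead on +x.
- injecting_mid (a point): Injecting manipulator, 0.55 kg: same foot, column, knobs, point (60 mm up), axes and grasp as the holding one, but it carries along +x a thick black syringe barrel (24 mm diameter, 46 mm long) ending in the glass tip, also 110 mm ahead of the point and 14 mm below it. In use the point is 120 mm from the dish's centre, dish straight ahead on +x.
- lamp_mid (a point): LED spot lamp, 0.3 kg: dark foot 56 (x) by 50 by 12 mm, white upright body 28 (x) by 30 (y) mm from 12 to 86 mm up (grasp it across y), round lamp head pointing along +x and down, reaching 50 mm ahead of the body's centre. Point: body's centre, 50 mm up. Working distance: point 110 mm (level) from the dish's centre, dish straight ahead on +x.
- joystick_mid (a point): Bystander, leave alone: cream control box 85 by 70 by 34 mm with a black joystick, 82 mm high in all. The point is on the box's axis, 17 mm up.
- jar_mid (a point): Bystander, leave alone: amber glass jar with lid, 48 mm diameter, 75 mm high. The point is half-way up.
- forceps_mid (a point): Bystander, leave alone: steel forceps lying flat on the bench near the robot, about 125 mm long (along y), 6 mm high. The point is at the middle.
Things that resemble listed ones, but are neither listed nor needed, are in the scene too. Of the things shaped like the part that bears stage_plate, the grey one is meant. Several things look just like the part that bears dish_mid: the one meant starts farthest to the robot's right.

How it is judged:
At the end, for the whole second after the job is handed in: Dish flat on the white plate within 12 mm of its centre; manipulators upright, dish 120 mm ahead on their own +x (lamp: 110 mm), within 15 mm along and across; seen in the stage's axes holding > 85 mm left, injecting > 85 mm right, lamp > 78 mm behind; all released, at rest (horizontal distance between dish_mid and stage_plate below 0.012 m and z of dish_mid in the frame of stage_plate between 0.003 and 0.013 m and angle between dish_mid's own z axis and vertical below 0.1 rad and x of dish_mid in the frame of holding_mid between 0.105 and 0.135 m and y of dish_mid in the frame of holding_mid between -0.015 and 0.015 m and y of holding_mid in the frame of stage_plate above 0.085 m and height (world z) of holding_mid between 0.055 and 0.065 m and angle between each of holding_mid, injecting_mid, lamp_mid's own z axis and vertical below 0.08 rad and x of dish_mid in the frame of injecting_mid between 0.105 and 0.135 m and y of dish_mid in the frame of injecting_mid between -0.015 and 0.015 m and y of injecting_mid in the frame of stage_plate below -0.085 m and height (world z) of injecting_mid between 0.055 and 0.065 m and x of dish_mid in the frame of lamp_mid between 0.095 and 0.125 m and y of dish_mid in the frame of lamp_mid between -0.015 and 0.015 m and x of lamp_mid in the frame of stage_plate above 0.078 m and height (world z) of lamp_mid between 0.045 and 0.055 m and linear speed of each of dish, holding, injecting, lamp below 0.02 m/s and angular speed of each of dish, holding, injecting, lamp below 0.2 rad/s); the robot touches nothing.
It fails at once if a manipulator, the lamp or the dish is tipped over (angle between any of dish_mid, holding_mid, injecting_mid, lamp_mid's own z axis and vertical above 0.6 rad).
It fails at once if the joystick box, the jar or the forceps are shifted by more than 20 mm (distance of any of joystick_mid, jar_mid, forceps_mid from where it was at the start of the episode above 0.02 m).
It also fails if it takes over 120 s, if anything falls off the work surface, if the arm or the gripper's body presses on something with over 40 N, if the wrist force passes 120 N, or if a joint passes its speed limit or range.

## Robot

A 7-joint arm with a two-finger parallel gripper is mounted at the origin on the work surface. World frame = base frame: x ahead of the robot, y to its left, z up, the work surface at z = 0. Lengths are in m, angles in rad, forces in N, time in s.
With the tool pointing down it reaches from about 0.425 to 0.925 m from the base axis. Payload 6.8 kg.
Tool frame: the origin (TCP) lies at the very end of the fingers, on their centre line; the grasp point (between the pads) lies 19 mm behind it; y points along the fingers, z is the direction in which the jaws open and shut, and the axes are right-handed (so a half turn about y gives the same grasp; the last joint's range is limited). The gripper opens to 85 mm and grips with 20 to 120 N. Pads are 22 mm wide; open, the fingers measure 114 mm over their backs; the gripper's body (76 mm by 85 mm) begins 54 mm behind the grasp point. The pads swing forward as they close: fully open they stand 13 mm farther back than shut.
Start: joints at [1.213, 0.477, 0.022, 1.555, -0.011, 1.109, -0.083], TCP at [0.167, -0.654, 0.231] pointing down, gripper open.
Joint ranges: [-2.96, 2.96], [-0.34, 2.1], [-1.41, 1.46], [0.24, 2.44], [-1.37, 4.51], [0.17, 1.92], [-2.96, 2.96]. Speed limits (rad/s): [2.39, 2.39, 3.14, 3.14, 3.14, 3.14, 3.14].

## Interface

Orientations are given as a unit quaternion [w, x, y, z].
In Python, from station import * gives the robot as it stands.
- The arm moves only by the shell command python3 -m jog 'ROWS' [OPENING] [FORCE]. ROWS is JSON, a list of rows, each a list of 2 entries, a list of its own where there are three numbers: the shift along the tool's x, y, z in mm, then the turn about the tool's y in rad. A call has 1 to 20 rows; each row is the pose to reach, as a shift and turn from the pose commanded when the call began, along the tool's axes at that moment; what a row does not reach only later rows make up. A row lasts 1/12 s, in which the tool goes at most 41.7 mm and 7.16 degrees, less where a joint would pass 70% of its speed; a pose out of reach is approached as far as the arm can. A call with a gripper value outside its range is refused whole. OPENING is the finger opening in mm, from 0 to 85.4, set as the call begins (- or left out, the last holds). The fingers move at their own pace and stop on an object; FORCE is the grip in N (left out, the last holds). Time passes only in rows, so rows that repeat a pose let the fingers close. It gives the time, the measured TCP pose, the force and the opening at its end, in the units of the state.
- get_obs(): the state, without advancing time (a new reading comes with each control period).
- read_camera(name): name is "side" or "top"; returns a dict with "img" (400x640x3 uint8, red, green, blue), "depth" (400x640 float32, m along the optical axis (not along the pixel's ray), 0 where there is no reading), "fx", "fy", "cx", "cy" (pixels), "rvec" (rotation vector, rad) and "tvec" (3), from world to camera coordinates, as OpenCV has them. Camera axes: x right, y down, z forward; pixel columns grow to the right and rows downward; lengths in m; the calibration is good to about 2 mm. A picture is of the moment at which its call begins.
- hand_in(): hands the job in, once; it reports no verdict.
The state is a dict: "t": time; "q": joint angles; "joint_vel": joint speeds; "joint_torque": joint torques, N m; "eef_pos": TCP position; "tool_rot": TCP orientation; "contact_force": force on the tool from outside, world axes, zero at the start; "torque": the same for the moment, N m; "gripper_width": opening from 0.0 (shut) to 1.0 (fully open).
Only numpy, scipy, OpenCV 4.12 (cv2) and the standard library are available. Lean on these libraries where they do the work, as an engineer would, in place of code of your own. Each camera call takes 0.05 s, during which the arm holds its last target.

## Working session

There is one attempt and no reset: what is moved stays moved. The work goes in short steps, Python scripts to look and compute and a shell command to move; the robot and the scene stay as the last step left them, time stands still between calls to the robot, and variables do not carry over. Pictures are saved under pics/ and viewed, and the job is handed in when it is done.

```bash
mkdir -p pics; ls; python3 - <<'E'
from station import *
import cv2, numpy as np, pickle
o=get_obs(); print(o)
for n in ("top","side"):
    c=read_camera(n); pickle.dump(c,open(f"{n}0.pkl","wb"))
    cv2.imwrite(f"pics/{n}0.png",c["img"][:,:,::-1])
    print(n,c["fx"],c["cx"],c["cy"],c["rvec"],c["tvec"])
E
```

```text
pics
{'t': 0.0, 'q': array([ 1.21291155,  0.47780128,  0.02234275,  1.55646421, -0.01150421,
        1.10932098, -0.08310564]), 'joint_vel': array([ 1.19488194e-03,  2.47626340e-04,  5.83733584e-04, -4.64882541e-05,
        1.05611628e-03,  1.00405481e-03,  8.48731877e-04]), 'joint_torque': array([-1.17380412e-03, -5.96452904e+01,  1.60788663e+00, -2.81197894e+01,
        1.24062819e-02,  9.52763774e-03, -1.40285181e-05]), 'eef_pos': array([ 0.16669056, -0.65346812,  0.23031961]), 'tool_rot': array([ 0.08795681, -0.08821672,  0.70224505, -0.70095171]), 'contact_force': array([-0.98307926,  0.09911143,  0.55809833]), 'torque': array([-0.02724856, -0.06017354, -0.04675621]), 'gripper_width': 1.0009551788694733}
top 462.44895561597804 321.53606745043714 198.93497451682512 [ 2.12837961 -2.1128287   0.21159038] [-0.02085801  0.56194921  1.34008363]
side 401.29817852915403 323.71816530868716 200.45464115390462 [ 1.02033887 -2.3367715   1.14501633] [0.39163558 0.314221   0.74907804]
```

View pics/top0.png

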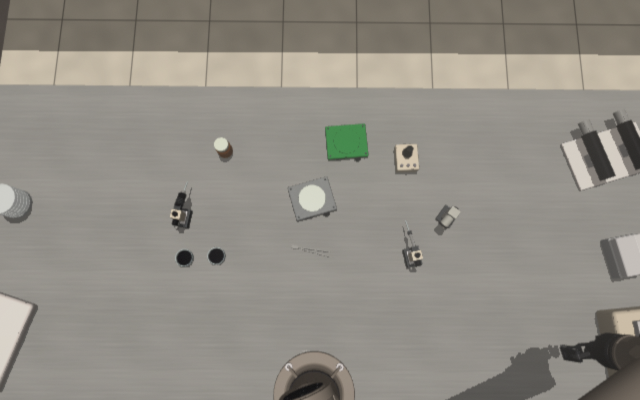

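View pics/side0.png

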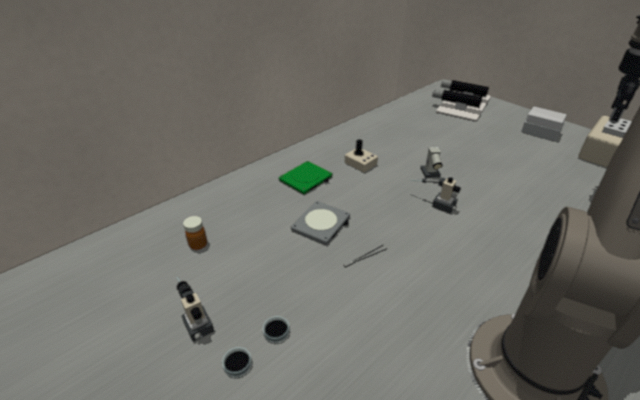

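The top view (up = +x, left = +y) shows the grey stage at (312,198) and the wanted dish at (216,256). The injecting manipulator is at (181,212), the holding one at (414,256) and the lamp at (448,216). Next I'll zoom in and measure.

```bash
cat > h.py <<'E'
from station import *
import cv2, numpy as np, pickle
from scipy.spatial.transform import Rotation as R
def cam(n): return read_camera(n)
def pts(c):
    Rm=cv2.Rodrigues(np.array(c["rvec"]))[0]; d=c["depth"]
    v,u=np.mgrid[0:d.shape[0],0:d.shape[1]]
    P=np.stack([(u-c["cx"])/c["fx"]*d,(v-c["cy"])/c["fy"]*d,d],-1)
    return (P-np.array(c["tvec"]).ravel())@Rm   # R^T (p-t)
def proj(c,X):
    K=np.array([[c["fx"],0,c["cx"]],[0,c["fy"],c["cy"]],[0,0,1]])
    return cv2.projectPoints(np.array(X,float).reshape(-1,3),np.array(c["rvec"]),np.array(c["tvec"]),K,None)[0].reshape(-1,2)
def ray(c,u,v,z):
    Rm=cv2.Rodrigues(np.array(c["rvec"]))[0]; C=-Rm.T@np.array(c["tvec"]).ravel()
    d=Rm.T@np.array([(u-c["cx"])/c["fx"],(v-c["cy"])/c["fy"],1]); return C+d*(z-C[2])/d[2]
def crop(c,u,v,r,name,s=8):
    im=c["img"][max(0,v-r):v+r,max(0,u-r):u+r,::-1]
    cv2.imwrite("pics/"+name,cv2.resize(im,None,fx=s,fy=s,interpolation=cv2.INTER_CUBIC))
E
python3 - <<'E'
from h import *
for n in ("top","side"):
    c=pickle.load(open(n+"0.pkl","rb"))
    Rm=cv2.Rodrigues(np.array(c["rvec"]))[0]; print(n,-Rm.T@np.array(c["tvec"]).ravel())
    W=pts(c); print((c["depth"]==0).mean())
    for name,(u,v) in dict(stage=(312,198),dish=(216,256),dish2=(184,257),inj=(181,212),hold=(414,256),lamp=(448,216),joy=(407,158),jar=(223,148)).items() if n=="top" else {}:
        print(name,W[v,u].round(3), ray(c,u,v,0).round(3))
    T=[]
    for name,(u,v) in (dict(inj=(181,208),hold=(414,246),lamp=(448,216),dish=(216,256)) if n=="top" else dict(inj=(195,308),hold=(442,195),lamp=(432,165),dish=(276,330))).items():
        im=c["img"][v-28:v+28,u-36:u+36,::-1]
        T.append(cv2.resize(im,None,fx=5,fy=5,interpolation=cv2.INTER_CUBIC))
    cv2.imwrite(f"pics/{n}z.png",np.vstack([np.hstack(T[:2]),np.hstack(T[2:])]))
E
```

```text
top [ 0.29161787 -0.01241837  1.42367514]
0.00396875
stage [0.572 0.013 0.019] [0.576 0.013 0.   ]
dish [0.392 0.302 0.011] [0.392 0.305 0.   ]
dish2 [0.388 0.399 0.012] [0.389 0.402 0.   ]
inj [0.515 0.397 0.079] [0.528 0.421 0.   ]
hold [ 0.39  -0.284  0.087] [ 0.397 -0.302  0.   ]
lamp [ 0.509 -0.389  0.08 ] [ 0.522 -0.412  0.   ]
joy [ 0.699 -0.283  0.034] [ 0.708 -0.289  0.   ]
jar [0.713 0.283 0.076] [0.737 0.3   0.   ]
side [-0.02057644  0.56075958  0.70594367]
0.00374609375
```

View pics/topz.png

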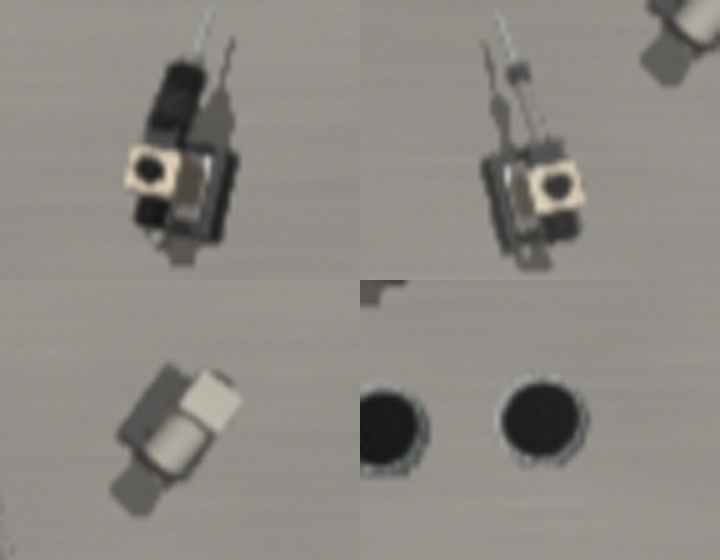

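View pics/sidez.png

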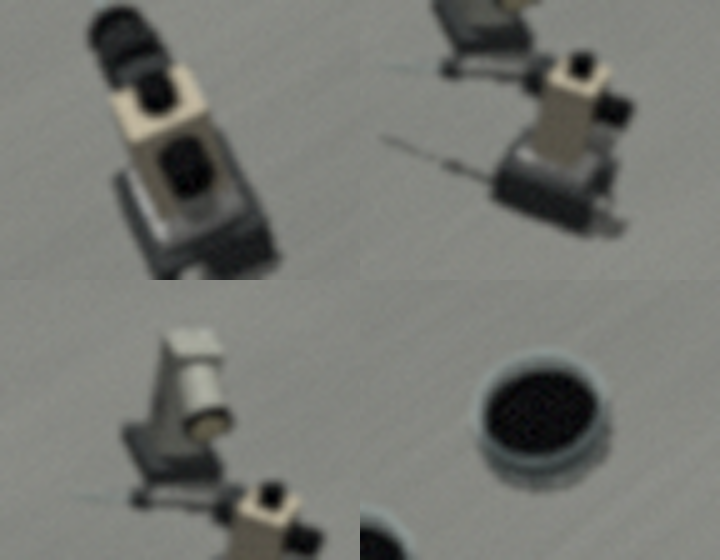

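The crops show both manipulators clearly. The injecting one has its column top at about (175,214) and its tip at (187,182). The holding one has its column top at (417,255) and its tip at (406,220). The lamp body top is at (455,212) and its head points towards the robot's left and front. Now for precise fits.

```bash
python3 - <<'E'
from h import *
c=pickle.load(open("top0.pkl","rb")); im=c["img"].astype(int); W=pts(c)
cs=pickle.load(open("side0.pkl","rb")); Ws=pts(cs)
# white plate
def comp(mask,box):
    u0,u1,v0,v1=box; m=np.zeros(mask.shape,np.uint8); m[v0:v1,u0:u1]=mask[v0:v1,u0:u1]
    n,l,s,ce=cv2.connectedComponentsWithStats(m); k=1+np.argmax(s[1:,4]); return l==k, ce[k], s[k,4]
br=im.min(-1)
m,ce,a=comp(br>180,(285,340,175,225)); p=ray(c,*ce,0.018); print("plate",ce,a,p)
# stage block by height
z=W[...,2]; m,ce2,a=comp((z>0.009)&(z<0.03),(280,345,170,228)); XY=W[m][:,:2].astype(np.float32)
print("block",a,cv2.minAreaRect((XY*1000)))
# plate in side camera
m,ce,a=comp(cs["img"].min(-1)>170,(290,355,195,245)); print("plate side",ce,a,ray(cs,*ce,0.018))
m,ce,a=comp(br<60,(203,230,243,270)); print("dish lining",ce,a,ray(c,*ce,0.004))
m,ce,a=comp((cs["img"].max(-1)<50),(255,298,315,345)); print("dish side",ce,a,ray(cs,*ce,0.004))
for nm,col,tip in (("inj",(175.4,214.4),(187.4,182.4)),("hold",(417.4,255),(405.6,220.4))):
    A=ray(c,*col,0.086);B=ray(c,*tip,0.046);d=(B-A)[:2];print(nm,A,B,np.hypot(*d),np.degrees(np.arctan2(d[1],d[0])))
A=ray(c,454.6,212.4,.086);B=ray(c,448,221,.07);d=(B-A)[:2];print("lamp",A,np.degrees(np.arctan2(d[1],d[0])))
# clouds
for nm,(x,y) in dict(inj=(.515,.4),hold=(.39,-.29),lamp=(.515,-.39)).items():
  for cn,w in (("top",W),("side",Ws)):
    d=np.hypot(w[...,0]-x,w[...,1]-y)<0.1
    for lo,hi in ((.006,.018),(.018,.033),(.08,.09)):
        q=w[d&(w[...,2]>lo)&(w[...,2]<hi)]
        if len(q)>5: print(nm,cn,lo,hi,len(q),q.mean(0).round(3),cv2.minAreaRect((q[:,:2]*1000).astype(np.float32)))
q=R.from_quat(np.roll([ 0.08795681, -0.08821672,  0.70224505, -0.70095171],-1)).as_matrix(); print(q.round(3))
E
```

```text
plate [311.62639405 197.58550186] 538 [0.5734305  0.01389448 0.018     ]
block 1471 ((569.979248046875, 12.602455139160156), (122.39891815185547, 129.91224670410156), 16.295560836791992)
plate side [320.671875   218.88169643] 448 [0.56942152 0.01563573 0.018     ]
dish lining [215.87730061 255.48466258] 163 [0.39372053 0.30438911 0.004     ]
dish side [275.78853047 328.17204301] 279 [0.39358781 0.30078946 0.004     ]
inj [0.50653232 0.41047744 0.086     ] [0.61215993 0.39326177 0.046     ] 0.1070213611286509 -9.256935402379131
hold [ 0.39340429 -0.29407259  0.086     ] [ 0.49995019 -0.27038237  0.046     ] 0.10914786464335101 12.535652253805539
lamp [ 0.51871749 -0.4075241   0.086     ] 145.29373736237932
inj top 0.006 0.018 204 [0.51  0.396 0.008] ((514.3287963867188, 400.039794921875), (193.80126953125, 192.23741149902344), 44.050201416015625)
inj top 0.018 0.033 107 [0.504 0.4   0.026] ((504.6690673828125, 405.3896484375), (35.85073471069336, 65.37178802490234), 72.83172607421875)
inj top 0.08 0.09 150 [0.526 0.407 0.085] ((530.9879760742188, 409.2856140136719), (28.99505615234375
[... 1624 characters left out ...]
390808105469), 41.07011032104492)
lamp top 0.08 0.09 95 [ 0.52  -0.403  0.085] ((517.7750244140625, -402.98760986328125), (30.095354080200195, 35.44356918334961), 54.76034927368164)
lamp side 0.006 0.018 122 [ 0.513 -0.393  0.011] ((515.3744506835938, -401.407958984375), (49.557373046875, 59.15663528442383), 53.94682312011719)
lamp side 0.018 0.033 41 [ 0.517 -0.392  0.025] ((516.7642822265625, -393.8283996582031), (38.16942596435547, 19.050521850585938), 7.625132083892822)
lamp side 0.08 0.09 63 [ 0.518 -0.402  0.084] ((518.0665283203125, -403.3304748535156), (30.084962844848633, 30.074670791625977), 51.24392318725586)
[[-0.969 -0.001  0.247]
 [-0.247  0.002 -0.969]
 [ 0.    -1.    -0.002]]
```

```bash
cat > plan.py <<'E'
# usage: plan.py x,y,z,psi_deg ...  (m, deg; psi = world angle of the jaw axis, tool down) -> rows in tool axes mm/rad
import sys
from h import *
o=get_obs(); M=R.from_quat(np.roll(o["tool_rot"],-1)).as_matrix(); p=o["eef_pos"]
psi0=np.degrees(np.arctan2(M[1,2],M[0,2]))
print("t %.2f pos %s psi %.1f tilt %.4f grip %.3f F %s"%(o["t"],p.round(4),psi0,M[2,1],o["gripper_width"],np.round(o["contact_force"],1)), "q",o["q"].round(2))
for a in sys.argv[1:]:
    x,y,z,ps=map(float,a.split(",")); s=M.T@(np.array([x,y,z])-p)*1000
    print(a,"->",s.round(1),"turn",round(-np.radians(ps-psi0),3))
E
python3 plan.py 0.45,-0.30,0.231,-60 0.48,0.1,0.2,-40 0.393,0.3025,0.12,-40
```

```text
t 0.10 pos [ 0.1667 -0.6535  0.2304] psi -75.7 tilt -1.0000 grip 0.998 F [-0.2 -0.2  0.6] q [ 1.21  0.48  0.02  1.56 -0.01  1.11 -0.08]
0.45,-0.30,0.231,-60 -> [-3.619e+02 -2.000e-01 -2.725e+02] turn -0.274
0.48,0.1,0.2,-40 -> [-489.9   31.4 -652.6] turn -0.623
0.393,0.3025,0.12,-40 -> [-455.6  111.8 -870.2] turn -0.623
```

```bash
python3 -m jog '[[[-362,0,-272],-0.27],[[-362,0,-272],-0.27],[[-362,0,-272],-0.27],[[-362,0,-272],-0.27],[[-362,0,-272],-0.27],[[-362,0,-272],-0.27],[[-362,0,-272],-0.27],[[-362,0,-272],-0.27],[[-362,0,-272],-0.27],[[-362,0,-272],-0.27],[[-490,31,-653],-0.62],[[-490,31,-653],-0.62],[[-490,31,-653],-0.62],[[-490,31,-653],-0.62],[[-490,31,-653],-0.62],[[-490,31,-653],-0.62],[[-490,31,-653],-0.62],[[-490,31,-653],-0.62],[[-490,31,-653],-0.62],[[-490,31,-653],-0.62]]' 85; python3 plan.py 0.393,0.3025,0.12,-40 0.393,0.3025,0.04,-40
```

```text
t: 1.77
eef_pos: [0.4778, 0.0851, 0.2013]
tool_rot: [-0.298, 0.298, -0.641, 0.641]
contact_force: [0.6, 0.5, 0.2]
gripper_width: 0.994
t 1.77 pos [0.4778 0.0851 0.2013] psi -40.2 tilt -1.0000 grip 0.994 F [0.6 0.5 0.2] q [ 0.17  0.25 -0.54  2.    0.16  0.94 -1.16]
0.393,0.3025,0.12,-40 -> [-111.4   81.2 -205.1] turn -0.003
0.393,0.3025,0.04,-40 -> [-111.4  161.2 -205.1] turn -0.003
```

```bash
python3 -m jog '[[[-108,60,-195],0],[[-108,60,-195],0],[[-108,60,-195],0],[[-108,60,-195],0],[[-108,60,-195],0],[[-108,60,-195],0],[[-108,80,-195],0],[[-108,80,-195],0],[[-108,80,-195],0],[[-108,80,-195],0],[[-108,80,-195],0]]' 85; python3 - <<'E'
from h import *
c=cam("side"); crop(c,276,320,38,"s1.png",8); t=cam("top"); crop(t,216,250,38,"t1.png",8)
E
python3 plan.py 0.393,0.3025,0.05,-40 0.393,0.3025,0.003,-40
```

```text
t: 2.68
eef_pos: [0.3998, 0.2908, 0.1222]
tool_rot: [-0.298, 0.297, -0.641, 0.642]
contact_force: [0.1, -0.6, 0.1]
gripper_width: 0.996
t 2.78 pos [0.3998 0.2911 0.1223] psi -40.3 tilt -1.0000 grip 0.998 F [-0.5 -0.1 -0.3] q [-0.26  0.39 -0.6   2.05  0.31  0.79 -1.74]
0.393,0.3025,0.05,-40 -> [ -4.2  72.3 -12.6] turn -0.005
0.393,0.3025,0.003,-40 -> [ -4.2 119.3 -12.7] turn -0.005
```

View pics/s1.png

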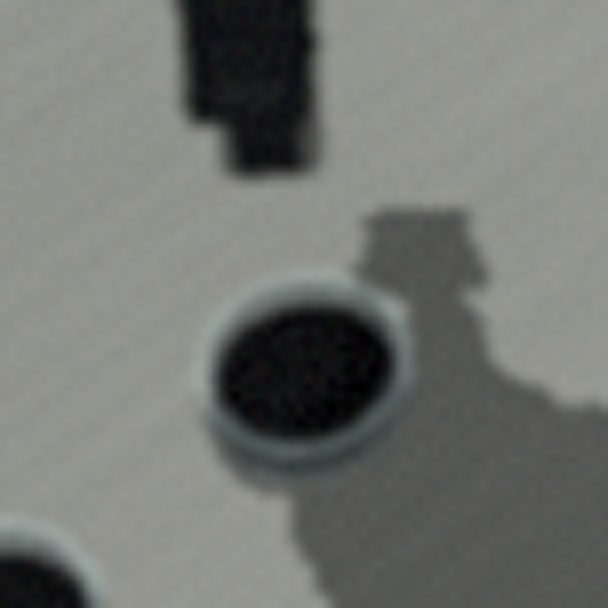

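The gripper is above the wanted dish at about (276,328), and nothing is in the way. Going down.

```bash
python3 -m jog '[[[-4,30,-12.5],0],[[-4,50,-12.5],0],[[-4,72,-12.5],0],[[-4,85,-12.5],0],[[-4,97,-12.5],0],[[-4,105,-12.5],0],[[-4,112,-12.5],0],[[-4,117,-12.5],0],[[-4,117,-12.5],0],[[-4,117,-12.5],0]]' 85; python3 - <<'E'
from h import *
c=cam("side"); crop(c,276,320,38,"s2.png",8)
E
python3 plan.py 0.393,0.3025,0.003,-40
```

```text
t: 3.62
eef_pos: [0.3921, 0.3029, 0.0047]
tool_rot: [-0.298, 0.298, -0.641, 0.641]
contact_force: [-0.7, -0.2, -0.2]
gripper_width: 0.999
t 3.67 pos [0.3923 0.3031 0.005 ] psi -40.2 tilt -1.0000 grip 0.998 F [-0.4 -1.1  0.4] q [-0.4   0.58 -0.48  2.11  0.49  0.56 -1.93]
0.393,0.3025,0.003,-40 -> [-0.   2.   0.9] turn -0.003
```

View pics/s2.png

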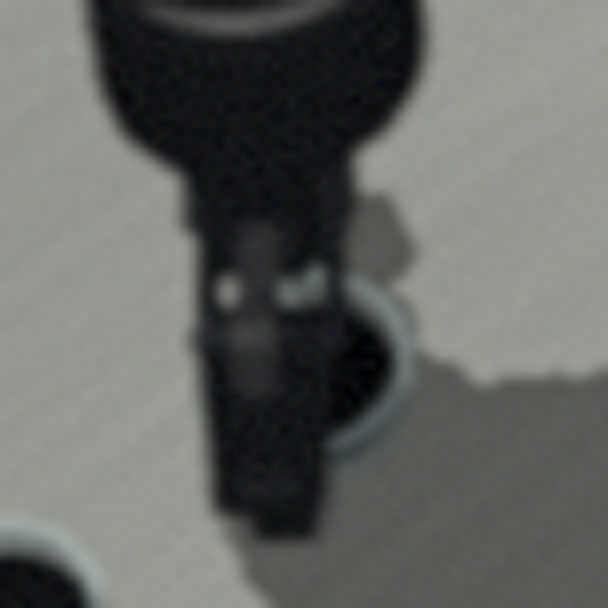

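```bash
python3 -m jog '[[[0,2,0],0],[[0,3,0],0],[[0,3,0],0],[[0,3,0],0],[[0,3,0],0],[[0,3,0],0],[[0,3,0],0],[[0,3,0],0],[[0,3,0],0],[[0,3,0],0],[[0,3,0],0],[[0,3,0],0]]' 40 25; python3 plan.py 0.393,0.3025,0.10,-40
```

```text
t: 4.67
eef_pos: [0.3921, 0.3028, 0.002]
tool_rot: [-0.298, 0.298, -0.641, 0.641]
contact_force: [-0.8, -1.3, 5.7]
gripper_width: 0.619
t 4.67 pos [0.3921 0.3028 0.002 ] psi -40.2 tilt -1.0000 grip 0.619 F [-0.8 -1.3  5.7] q [-0.4   0.59 -0.47  2.11  0.5   0.55 -1.94]
0.393,0.3025,0.10,-40 -> [ -0.4 -98.    0.9] turn -0.003
```

```bash
python3 -m jog '[[[0,-5,0],0],[[0,-20,0],0],[[0,-40,0],0],[[0,-65,0],0],[[0,-90,0],0],[[0,-100,0],0],[[0,-100,0],0],[[0,-100,0],0]]'; python3 - <<'E'
from h import *
c=cam("side"); crop(c,270,290,45,"s3.png",6)
E
python3 plan.py 0.48,0.16,0.11,-40 0.5715,0.0147,0.08,-40 0.5715,0.0147,0.021,-40
```

```text
t: 5.33
eef_pos: [0.3921, 0.3025, 0.1014]
tool_rot: [-0.298, 0.297, -0.641, 0.641]
contact_force: [0.3, -0.0, -1.0]
gripper_width: 0.621
t 5.38 pos [0.3916 0.3021 0.1006] psi -40.2 tilt -1.0000 grip 0.621 F [-0.2 -0.2 -0.8] q [-0.29  0.43 -0.59  2.06  0.34  0.75 -1.8 ]
0.48,0.16,0.11,-40 -> [ 51.5  -9.3 159.2] turn -0.003
0.5715,0.0147,0.08,-40 -> [103.5  20.8 322.9] turn -0.003
0.5715,0.0147,0.021,-40 -> [103.4  79.8 322.9] turn -0.003
```

View pics/s3.png

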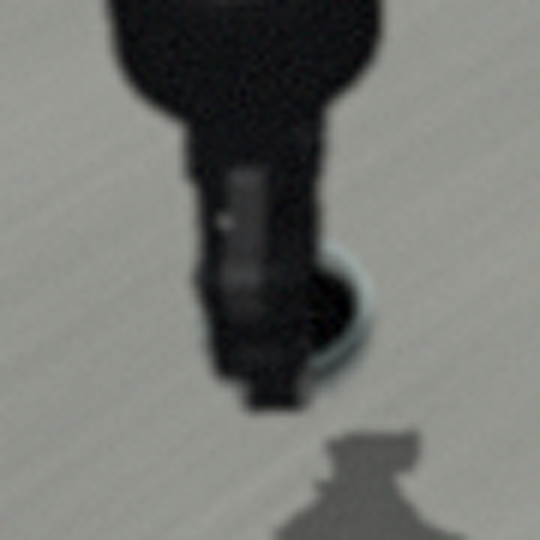

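The fingers hold the dish level and clear of the bench. Carrying it to the stage.

```bash
python3 -m jog '[[[6,0,19],0],[[15,0,48],0],[[26,0,80],0],[[37,0,115],0],[[48,0,150],0],[[59,0,185],0],[[70,0,220],0],[[81,5,255],0],[[91,10,285],0],[[98,15,308],0],[[102,20,320],0],[[103.5,21,323],0],[[103.5,21,323],0],[[103.5,21,323],0],[[103.5,21,323],0]]'; python3 plan.py 0.5715,0.0147,0.05,-40 0.5715,0.0147,0.021,-40
```

```text
t: 6.63
eef_pos: [0.5712, 0.0177, 0.0806]
tool_rot: [0.299, -0.299, 0.641, -0.64]
contact_force: [0.4, 1.4, -1.5]
gripper_width: 0.626
t 6.63 pos [0.5712 0.0177 0.0806] psi -40.0 tilt -1.0000 grip 0.626 F [ 0.4  1.4 -1.5] q [ 0.24  0.54 -0.49  1.9   0.35  0.78 -1.14]
0.5715,0.0147,0.05,-40 -> [ 2.1 30.6  2.2] turn 0.0
0.5715,0.0147,0.021,-40 -> [ 2.1 59.6  2.2] turn 0.0
```

```bash
python3 -m jog '[[[0,10,0],0],[[0,20,0],0],[[0,30,0],0],[[0,40,0],0],[[0,48,0],0],[[0,48,0],0],[[0,48,0],0]]'; python3 - <<'E'
from h import *
c=cam("side"); crop(c,320,210,45,"s4.png",6)
E
python3 plan.py  0.5715,0.0147,0.021,-40
```

```text
t: 7.22
eef_pos: [0.5715, 0.0154, 0.0317]
tool_rot: [0.297, -0.298, 0.641, -0.641]
contact_force: [0.3, 0.1, -1.0]
gripper_width: 0.624
t 7.27 pos [0.572  0.0154 0.0323] psi -40.2 tilt -1.0000 grip 0.623 F [-0.4 -0.3 -0.2] q [ 0.21  0.61 -0.45  1.92  0.4   0.7  -1.19]
0.5715,0.0147,0.021,-40 -> [ 0.9 11.3  0.1] turn -0.003
```

View pics/s4.png

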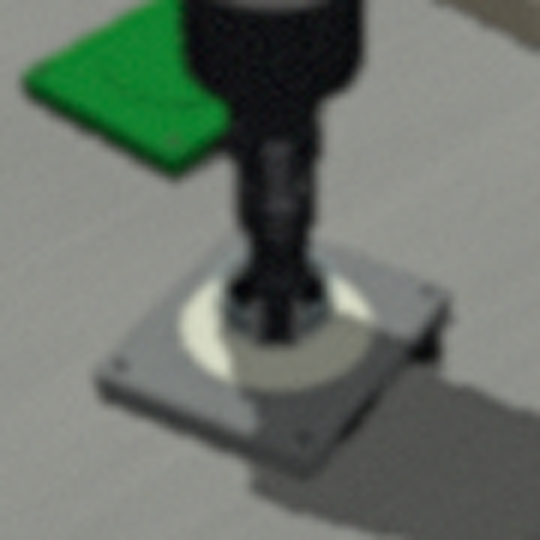

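The dish is hovering over the middle of the white plate. Lowering slowly.

```bash
python3 -m jog '[[[1,4,0],0],[[1,8,0],0],[[1,10,0],0],[[1,11,0],0],[[1,11,0],0],[[1,11,0],0]]'; python3 plan.py  0.5715,0.0147,0.020,-40
```

```text
t: 7.77
eef_pos: [0.5714, 0.0146, 0.0215]
tool_rot: [-0.298, 0.298, -0.641, 0.641]
contact_force: [0.1, 0.4, 0.1]
gripper_width: 0.625
t 7.77 pos [0.5714 0.0146 0.0215] psi -40.2 tilt -1.0000 grip 0.625 F [0.1 0.4 0.1] q [ 0.21  0.63 -0.44  1.93  0.42  0.68 -1.19]
0.5715,0.0147,0.020,-40 -> [-0.1  1.5  0. ] turn -0.003
```

```bash
python3 -m jog '[[[0,1.5,0],0],[[0,1.5,0],0],[[0,2.5,0],0],[[0,2.5,0],0]]'; python3 -m jog '[[[0,0,0],0],[[0,-1,0],0],[[0,-1,0],0],[[0,-1,0],0],[[0,-1,0],0],[[0,-1,0],0],[[0,-1,0],0],[[0,-1,0],0]]' 80; python3 plan.py 0.5715,0.0147,0.15,-40
```

```text
t: 8.1
eef_pos: [0.5716, 0.0146, 0.02]
tool_rot: [-0.298, 0.298, -0.641, 0.642]
contact_force: [-3.1, -0.6, 9.4]
gripper_width: 0.623
t: 8.77
eef_pos: [0.5713, 0.0146, 0.0199]
tool_rot: [0.298, -0.298, 0.641, -0.641]
contact_force: [0.4, 0.6, 0.2]
gripper_width: 0.936
t 8.77 pos [0.5713 0.0146 0.0199] psi -40.2 tilt -1.0000 grip 0.936 F [0.4 0.6 0.2] q [ 0.21  0.63 -0.44  1.93  0.42  0.67 -1.2 ]
0.5715,0.0147,0.15,-40 -> [  -0.2 -130.1    0. ] turn -0.003
```

```bash
python3 -m jog '[[[0,-15,0],0],[[0,-40,0],0],[[0,-80,0],0],[[0,-120,0],0],[[0,-130,0],0],[[0,-130,0],0],[[0,-130,0],0]]' 85; python3 - <<'E'
from h import *
c=cam("side"); crop(c,320,210,45,"s5.png",6)
E
python3 plan.py 0.394,-0.292,0.18,102 
```

```text
t: 9.35
eef_pos: [0.5715, 0.0143, 0.1504]
tool_rot: [-0.298, 0.297, -0.641, 0.642]
contact_force: [-0.0, 0.1, -0.6]
gripper_width: 0.995
t 9.40 pos [0.5707 0.0142 0.1492] psi -40.2 tilt -1.0000 grip 0.997 F [-0.1 -0.3 -0.4] q [ 0.28  0.45 -0.53  1.86  0.29  0.91 -1.09]
0.394,-0.292,0.18,102 -> [348.  -30.5  62.5] turn -2.481
```

View pics/s5.png

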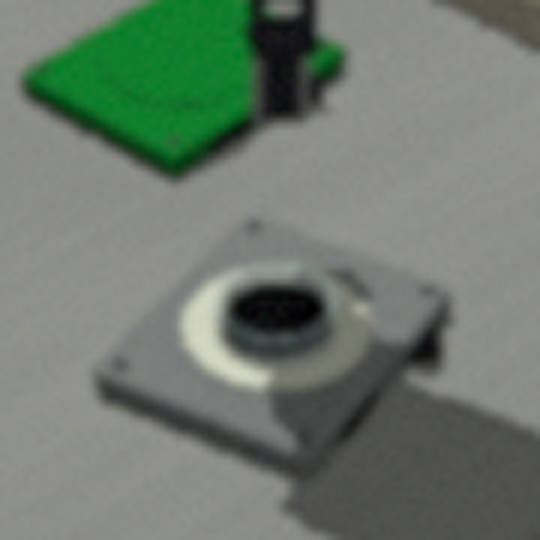

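The dish sits flat in the middle of the plate. Now the holding manipulator.

```bash
python3 -m jog '[[[30,-30,5],-0.12],[[60,-30,10],-0.25],[[90,-30,16],-0.37],[[120,-30,21],-0.5],[[150,-30,27],-0.62],[[180,-30,32],-0.75],[[205,-30,37],-0.87],[[230,-30,41],-1.0],[[250,-30,45],-1.12],[[270,-30,48],-1.25],[[290,-30,52],-1.37],[[305,-30,55],-1.5],[[320,-30,57],-1.62],[[330,-30,59],-1.75],[[340,-30,61],-1.87],[[348,-30,62],-2.0],[[348,-30,62],-2.12],[[348,-30,62],-2.25],[[348,-30,62],-2.37],[[348,-30,62],-2.48]]' 85;python3 -m jog '[[[0,0,0],0],[[0,0,0],0],[[0,0,0],0]]' 85; python3 plan.py 0.394,-0.292,0.18,102; python3 - <<'E'
from h import *
c=cam("side"); crop(c,440,180,45,"s6.png",6)
E
```

```text
t: 11.07
eef_pos: [0.3932, -0.2908, 0.1782]
tool_rot: [0.704, -0.702, -0.075, 0.076]
contact_force: [-1.0, -1.0, -0.6]
gripper_width: 0.995
t: 11.32
eef_pos: [0.3938, -0.2911, 0.1791]
tool_rot: [0.704, -0.703, -0.072, 0.073]
contact_force: [-0.3, -0.8, -0.2]
gripper_width: 0.999
t 11.32 pos [ 0.3938 -0.2911  0.1791] psi 101.7 tilt -1.0000 grip 0.999 F [-0.3 -0.8 -0.2] q [ 1.33  0.4  -0.99  1.99  0.41  0.96  1.91]
0.394,-0.292,0.18,102 -> [ 0.  -0.9 -1. ] turn -0.004
```

View pics/s6.png

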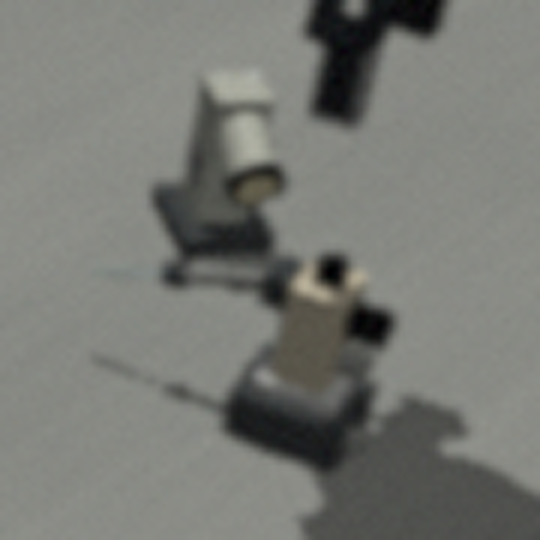

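```bash
python3 -m jog '[[[0,20,-1],0],[[0,45,-1],0],[[0,70,-1],0],[[0,95,-1],0],[[0,112,-1],0],[[0,125,-1],0],[[0,133,-1],0],[[0,136,-1],0],[[0,136,-1],0],[[0,136,-1],0]]' 85; python3 plan.py 0.394,-0.292,0.043,102; python3 - <<'E'
from h import *
c=cam("side"); crop(c,440,180,45,"s7.png",6)
E
```

```text
t: 12.2
eef_pos: [0.3949, -0.2925, 0.0446]
tool_rot: [-0.703, 0.704, 0.074, -0.073]
contact_force: [0.3, -0.9, 0.3]
gripper_width: 0.995
t 12.20 pos [ 0.3949 -0.2925  0.0446] psi 101.9 tilt -1.0000 grip 0.995 F [ 0.3 -0.9  0.3] q [ 1.16  0.59 -0.81  2.09  0.66  0.73  1.7 ]
0.394,-0.292,0.043,102 -> [-0.8  1.6  0.7] turn -0.002
```

View pics/s7.png

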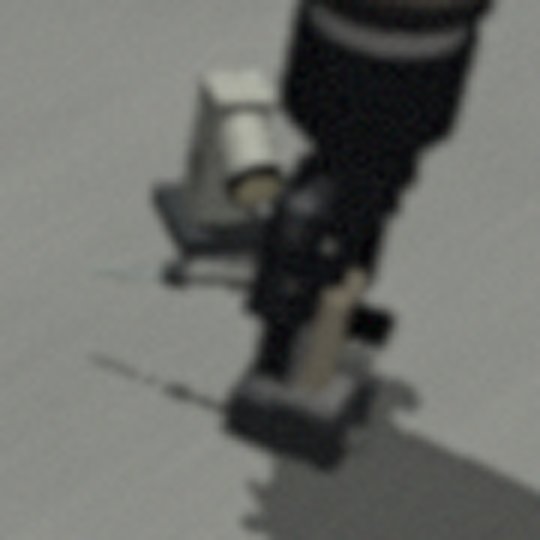

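The near finger looks a little forward of the column (finger about 285, column about 320 in the crop). I'll check this with a projected overlay.

```bash
cat > ov.py <<'E'
from h import *
def box(ctr,yaw,xr,yr,zr):
    c,s=np.cos(np.radians(yaw)),np.sin(np.radians(yaw))
    return np.array([[ctr[0]+c*x-s*y,ctr[1]+s*x+c*y,z] for z in zr for x,y in ((xr[0],yr[0]),(xr[1],yr[0]),(xr[1],yr[1]),(xr[0],yr[1]))])
def draw(im,c,B,off,s,col):
    p=((proj(c,B)-off+0.5)*s).astype(int)
    for i in range(4):
        for a,b in ((i,(i+1)%4),(4+i,4+(i+1)%4),(i,4+i)): cv2.line(im,tuple(map(int,p[a])),tuple(map(int,p[b])),col,1)
def overlay(c,u,v,r,name,boxes,s=8):
    im=cv2.resize(c["img"][v-r:v+r,u-r:u+r,::-1],None,fx=s,fy=s,interpolation=cv2.INTER_CUBIC).copy()
    for B,col in boxes: draw(im,c,B,np.array([u-r,v-r]),s,col)
    cv2.imwrite("pics/"+name,im)
def manip(ctr,yaw,tipcol=(0,0,255)):
    return [(box(ctr,yaw,(-.013,.013),(-.015,.015),(.034,.086)),(0,255,0)),(box(ctr,yaw,(-.028,.028),(-.023,.023),(0,.026)),(255,255,0)),(box(ctr,yaw,(.1,.11),(-.001,.001),(.045,.047)),tipcol)]
def lampb(ctr,yaw):
    return [(box(ctr,yaw,(-.014,.014),(-.015,.015),(.012,.086)),(0,255,0)),(box(ctr,yaw,(-.028,.028),(-.025,.025),(0,.012)),(255,255,0)),(box(ctr,yaw,(.0,.05),(-.0,.0),(.06,.06)),(0,0,255))]
E
python3 - <<'E'
from ov import *
for n,uv,uv2,uv3 in (("top",(414,246),(181,208),(448,216)),("side",(442,190),(195,308),(432,165))):
    c=pickle.load(open(n+"0.pkl","rb"))
    overlay(c,*uv,25,f"o_h_{n}.png",manip((.394,-.292),12)); overlay(c,*uv2,25,f"o_i_{n}.png",manip((.507,.411),-9)); overlay(c,*uv3,25,f"o_l_{n}.png",lampb((.518,-.404),143.5))
a=[np.hstack([cv2.resize(cv2.imread(f"pics/o_{k}_{n}.png"),(260,260)) for k in "hil"]) for n in ("top","side")]
cv2.imwrite("pics/o_all.png",np.vstack(a))
c=cam("side"); o=get_obs(); p=o["eef_pos"]
overlay(c,440,180,40,"o_g.png",manip((.394,-.292),12)+[(box(p,101.9,(-.0427,.0427),(-.011,.011),(p[2]+.013,p[2]+.05)),(255,0,255))])
E
```

```text
(no output)
```

View pics/o_all.png

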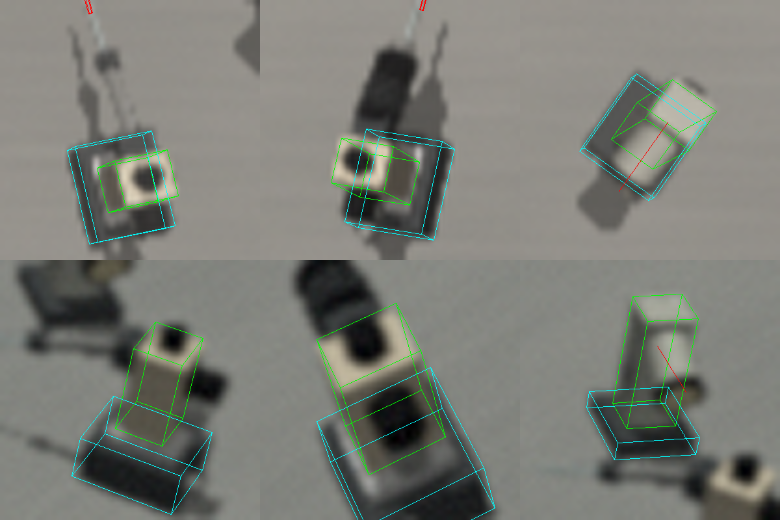

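View pics/o_g.png

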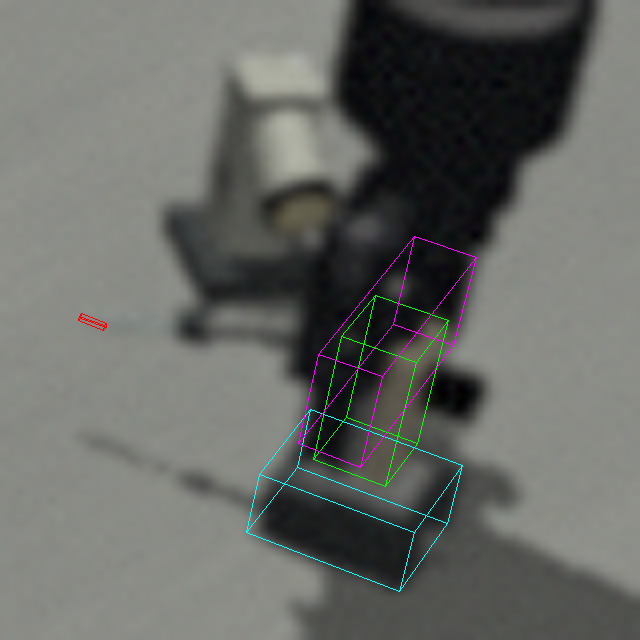

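The fitted models match the pictures in both views, and the finger (about 310–370 in the crop) is where the projection puts it. So the grasp is centred, and I'll close.

```bash
python3 -m jog '[[[-0.8,1,0.7],0],[[-0.8,1,0.7],0],[[-0.8,1,0.7],0],[[-0.8,1,0.7],0],[[-0.8,1,0.7],0],[[-0.8,1,0.7],0],[[-0.8,1,0.7],0],[[-0.8,1,0.7],0],[[-0.8,1,0.7],0],[[-0.8,1,0.7],0],[[-0.8,1,0.7],0],[[-0.8,1,0.7],0]]' 15 70;  python3 plan.py 0.394,-0.292,0.143,102
```

```text
t: 13.3
eef_pos: [0.3938, -0.2922, 0.0432]
tool_rot: [-0.703, 0.704, 0.074, -0.073]
contact_force: [-0.7, -2.3, 5.6]
gripper_width: 0.342
t 13.30 pos [ 0.3938 -0.2922  0.0432] psi 101.9 tilt -1.0000 grip 0.342 F [-0.7 -2.3  5.6] q [ 1.16  0.6  -0.81  2.09  0.66  0.73  1.7 ]
0.394,-0.292,0.143,102 -> [  0.3 -99.8   0.1] turn -0.001
```

```bash
python3 -m jog '[[[0,-3,0],0],[[0,-10,0],0],[[0,-25,0],0],[[0,-45,0],0],[[0,-65,0],0],[[0,-85,0],0],[[0,-100,0],0],[[0,-110,0],0],[[0,-110,0],0],[[0,-110,0],0]]'; python3 - <<'E'
from ov import *
c=cam("side"); crop(c,440,165,45,"s8.png",6)
c=cam("top"); im=c["img"]; W=pts(c)
br=im.max(-1).astype(int); m=np.zeros(br.shape,np.uint8); m[185:212,297:328]=(br[185:212,297:328]<60)
n,l,s,ce=cv2.connectedComponentsWithStats(m); k=1+np.argmax(s[1:,4]); print("dish now",ce[k],s[k],ray(c,*ce[k],.022))
for yaw in (12,14,16):
    overlay(c,312,198,32,f"st{yaw}.png",[(box((.5715,.0147),yaw,(-.055,.055),(-.065,.065),(0,.017)),(0,255,0))],8)
cv2.imwrite("pics/st.png",np.hstack([cv2.resize(cv2.imread(f"pics/st{y}.png"),(400,400)) for y in (12,16)]))
E
python3 plan.py 0.5425,0.1311,0.153,14
```

```text
t: 14.13
eef_pos: [0.393, -0.2917, 0.1527]
tool_rot: [0.703, -0.703, -0.073, 0.074]
contact_force: [-0.9, 0.0, -6.1]
gripper_width: 0.342
dish now [311.07368421 197.72631579] [306 192  12  12  95] [0.57217137 0.01552287 0.022     ]
t 14.23 pos [ 0.3925 -0.2914  0.1518] psi 101.9 tilt -1.0000 grip 0.344 F [-1.   0.7 -6.9] q [ 1.3   0.44 -0.97  2.02  0.45  0.92  1.87]
0.5425,0.1311,0.153,14 -> [234.1  -0.9 382.4] turn 1.535
```

View pics/s8.png

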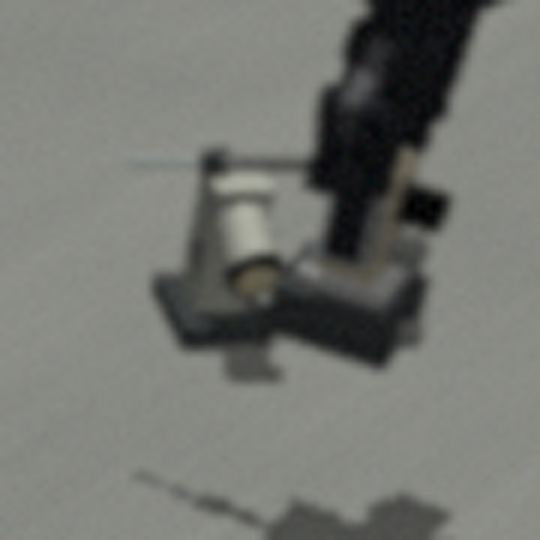

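View pics/st.png

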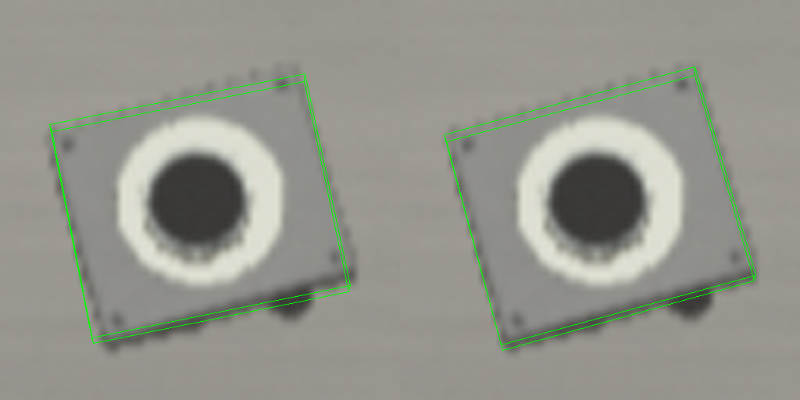

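The manipulator hangs upright in the grip. The stage outline fits at a yaw of 16°, and the dish is concentric with the plate.

```bash
python3 plan.py 0.539,0.1306,0.153,16; python3 -m jog '[[[5,0,8],0.04],[[15,0,24],0.12],[[28,0,46],0.22],[[42,0,69],0.32],[[56,0,92],0.42],[[70,0,115],0.52],[[84,0,138],0.62],[[98,0,161],0.72],[[112,0,184],0.82],[[126,0,207],0.92],[[140,0,230],1.02],[[154,0,253],1.12],[[168,0,276],1.22],[[182,0,299],1.3],[[196,0,322],1.37],[[208,0,343],1.43],[[219,0,361],1.47],[[227,0,374],1.49],[[232,0,382],1.5],[[233,0,383],1.5]]'; python3 -m jog '[[[0,0,0],0],[[0,0,0],0],[[0,0,0],0],[[0,0,0],0]]';  python3 plan.py 0.539,0.1306,0.10,16 0.539,0.1306,0.045,16;python3 - <<'E'
from ov import *
c=cam("side"); crop(c,300,200,50,"s9.png",6)
E
```

```text
t 14.23 pos [ 0.3925 -0.2914  0.1518] psi 101.9 tilt -1.0000 grip 0.344 F [-1.   0.7 -6.9] q [ 1.3   0.44 -0.97  2.02  0.45  0.92  1.87]
0.539,0.1306,0.153,16 -> [230.6  -0.9 382.6] turn 1.5
t: 15.9
eef_pos: [0.5419, 0.1334, 0.1521]
tool_rot: [0.565, -0.565, 0.425, -0.424]
contact_force: [1.5, 0.5, -5.7]
gripper_width: 0.341
t: 16.23
eef_pos: [0.5422, 0.1295, 0.1528]
tool_rot: [-0.564, 0.565, -0.426, 0.426]
contact_force: [-0.1, 0.3, -6.5]
gripper_width: 0.344
t 16.23 pos [0.5422 0.1295 0.1528] psi 15.9 tilt -1.0000 grip 0.344 F [-0.1  0.3 -6.5] q [ 0.19  0.46 -0.69  1.88  0.36  0.93 -0.39]
0.539,0.1306,0.10,16 -> [-1.9 52.8 -2.7] turn -0.002
0.539,0.1306,0.045,16 -> [ -2.  107.8  -2.7] turn -0.002
```

View pics/s9.png

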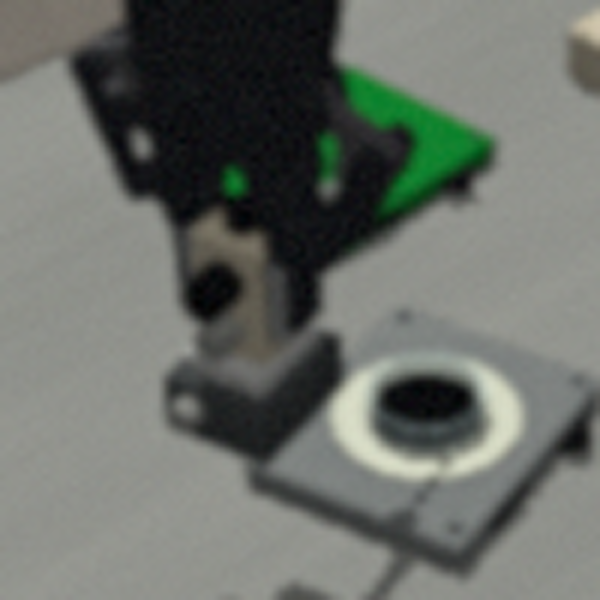

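```bash
python3 -m jog '[[[-1,8,-1],0],[[-2,22,-2],0],[[-2,38,-2.7],0],[[-2,54,-2.7],0],[[-2,70,-2.7],0],[[-2,84,-2.7],0],[[-2,94,-2.7],0],[[-2,101,-2.7],0],[[-2,105,-2.7],0],[[-2,105,-2.7],0],[[-2,105,-2.7],0]]';  python3 plan.py 0.539,0.1306,0.0432,16
```

```text
t: 17.2
eef_pos: [0.5396, 0.1324, 0.0484]
tool_rot: [0.565, -0.564, 0.425, -0.426]
contact_force: [-0.5, 0.2, -5.7]
gripper_width: 0.344
t 17.20 pos [0.5396 0.1324 0.0484] psi 16.0 tilt -1.0000 grip 0.344 F [-0.5  0.2 -5.7] q [ 0.11  0.6  -0.6   1.95  0.5   0.74 -0.5 ]
0.539,0.1306,0.0432,16 -> [ 1.6  5.2 -1.1] turn -0.0
```

```bash
python3 -m jog '[[[1,1.5,0],0],[[1.5,3,-1],0],[[1.5,4,-1],0],[[1.5,5,-1],0],[[1.5,5.5,-1],0],[[1.5,5.5,-1],0]]';  python3 plan.py 0.539,0.1306,0.0432,16
```

```text
t: 17.7
eef_pos: [0.5388, 0.1304, 0.0433]
tool_rot: [-0.564, 0.565, -0.425, 0.426]
contact_force: [-3.4, -2.6, 4.8]
gripper_width: 0.341
t 17.70 pos [0.5388 0.1304 0.0433] psi 16.0 tilt -1.0000 grip 0.341 F [-3.4 -2.6  4.8] q [ 0.11  0.61 -0.6   1.95  0.5   0.73 -0.51]
0.539,0.1306,0.0432,16 -> [-0.2  0.1  0.3] turn -0.0
```

```bash
python3 -m jog '[[[0,0,0],0],[[0,0,0],0],[[0,0,0],0],[[0,0,0],0],[[0,0,0],0],[[0,0,0],0],[[0,0,0],0],[[0,0,0],0],[[0,0,0],0]]' 84;  python3 -m jog '[[[0,-10,0],0],[[0,-30,0],0],[[0,-60,0],0],[[0,-95,0],0],[[0,-130,0],0],[[0,-140,0],0],[[0,-140,0],0],[[0,-140,0],0]]';python3 - <<'E'
from ov import *
c=cam("side"); 
overlay(c,300,215,38,"s10.png",manip((.539,.1306),-74),8)
t=cam("top")
E
python3 plan.py 0.507,0.411,0.18,-99
```

```text
t: 18.45
eef_pos: [0.5386, 0.1305, 0.0424]
tool_rot: [-0.565, 0.565, -0.426, 0.426]
contact_force: [-0.4, 0.8, 0.1]
gripper_width: 0.982
t: 19.12
eef_pos: [0.5388, 0.1303, 0.1831]
tool_rot: [0.565, -0.564, 0.425, -0.426]
contact_force: [-0.7, 0.0, -1.1]
gripper_width: 0.981
t 19.22 pos [0.5378 0.13   0.1813] psi 16.0 tilt -1.0000 grip 0.987 F [-0.1 -0.3 -0.4] q [ 0.21  0.42 -0.71  1.86  0.33  0.98 -0.36]
0.507,0.411,0.18,-99 -> [-278.6    1.1   47.8] turn 2.007
```

View pics/s10.png

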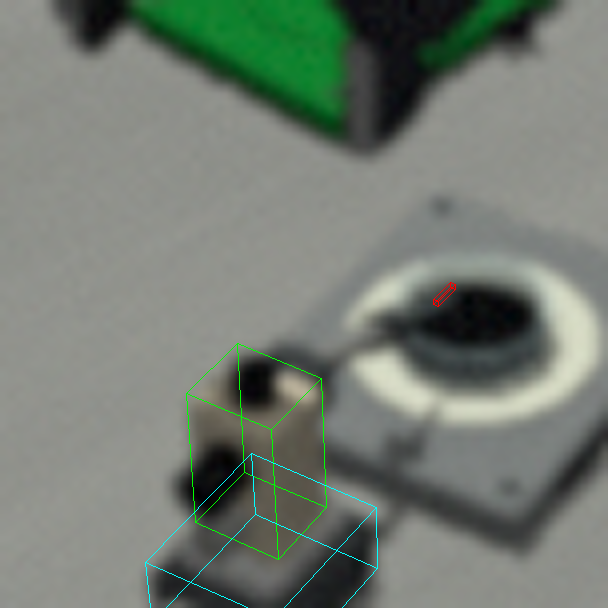

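Holding is placed as planned: the model overlay lies on it, with its column near (255,450) in the crop. Now the injecting manipulator.

```bash
python3 -m jog '[[[-17,0,3],0.12],[[-34,0,6],0.24],[[-51,0,9],0.36],[[-68,0,12],0.48],[[-85,0,14],0.6],[[-102,0,17],0.72],[[-119,0,20],0.84],[[-136,0,23],0.96],[[-153,0,26],1.08],[[-170,0,29],1.2],[[-187,0,32],1.32],[[-204,0,35],1.44],[[-221,0,38],1.56],[[-238,0,41],1.68],[[-255,0,44],1.8],[[-270,0,47],1.9],[[-278,0,48],2.0],[[-279,0,48],2.005],[[-279,0,48],2.005],[[-279,0,48],2.005]]' 85; python3 -m jog '[[[0,0,0],0],[[0,0,0],0],[[0,0,0],0]]'; python3 plan.py 0.507,0.411,0.18,-99 0.507,0.411,0.0435,-99; python3 - <<'E'
from ov import *
c=cam("side"); crop(c,200,290,45,"s11.png",6)
E
```

```text
t: 20.88
eef_pos: [0.5078, 0.4107, 0.1812]
tool_rot: [0.054, -0.054, -0.704, 0.706]
contact_force: [0.4, -0.3, 0.4]
gripper_width: 0.99
t: 21.13
eef_pos: [0.5084, 0.4111, 0.1825]
tool_rot: [0.055, -0.055, -0.705, 0.705]
contact_force: [0.3, -0.7, -0.8]
gripper_width: 0.993
t 21.13 pos [0.5084 0.4111 0.1825] psi -98.9 tilt -1.0000 grip 0.993 F [ 0.3 -0.7 -0.8] q [-0.56  0.51 -0.3   1.64  0.17  1.02 -2.64]
0.507,0.411,0.18,-99 -> [1.4 2.5 0.3] turn 0.001
0.507,0.411,0.0435,-99 -> [  1.4 139.    0.2] turn 0.001
```

View pics/s11.png

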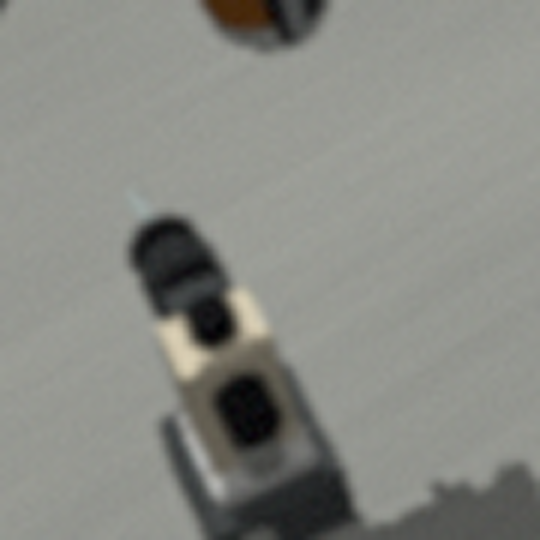

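```bash
python3 -m jog '[[[1.4,20,0],0],[[1.4,45,0],0],[[1.4,70,0],0],[[1.4,95,0],0],[[1.4,115,0],0],[[1.4,127,0],0],[[1.4,135,0],0],[[1.4,139,0],0],[[1.4,139,0],0],[[1.4,139,0],0]]' 85; python3 plan.py 0.507,0.411,0.0435,-99; python3 - <<'E'
from ov import *
c=cam("side"); p=get_obs()["eef_pos"]
overlay(c,195,300,38,"s12.png",manip((.507,.411),-9)+[(box(p,-99,(-.0427,.0427),(-.011,.011),(p[2]+.013,p[2]+.05)),(255,0,255))])
E
```

```text
t: 22.02
eef_pos: [0.5071, 0.4127, 0.0445]
tool_rot: [-0.054, 0.055, 0.705, -0.705]
contact_force: [-0.3, -0.1, 0.3]
gripper_width: 0.993
t 22.02 pos [0.5071 0.4127 0.0445] psi -98.9 tilt -1.0000 grip 0.993 F [-0.3 -0.1  0.3] q [-0.59  0.67 -0.27  1.73  0.24  0.78 -2.7 ]
0.507,0.411,0.0435,-99 -> [-0.1  1.   1.7] turn 0.002
```

View pics/s12.png

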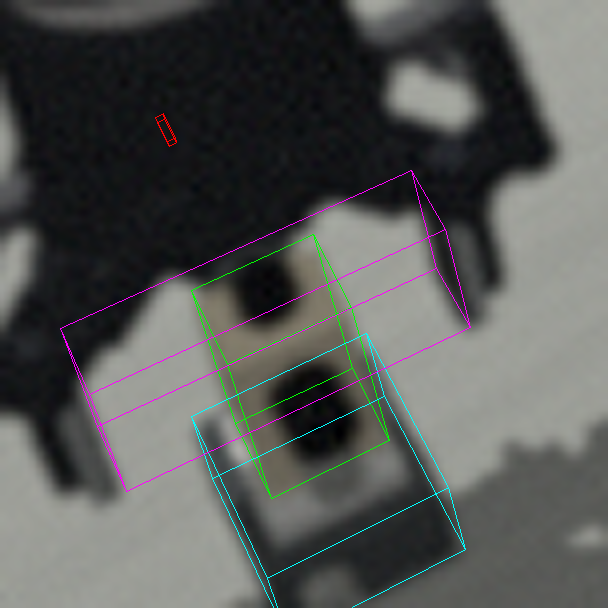

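The fingers straddle the column and the model lines up. Closing and lifting.

```bash
python3 -m jog '[[[0,1,1.5],0],[[0,1,1.5],0],[[0,1,1.5],0],[[0,1,1.5],0],[[0,1,1.5],0],[[0,1,1.5],0],[[0,1,1.5],0],[[0,1,1.5],0],[[0,1,1.5],0],[[0,1,1.5],0],[[0,1,1.5],0],[[0,1,1.5],0]]' 15 70;  python3 -m jog '[[[0,-3,0],0],[[0,-10,0],0],[[0,-25,0],0],[[0,-45,0],0],[[0,-65,0],0],[[0,-90,0],0],[[0,-115,0],0],[[0,-135,0],0],[[0,-142,0],0],[[0,-142,0],0],[[0,-142,0],0]]'; python3 plan.py; python3 - <<'E'
from ov import *
c=cam("side"); crop(c,195,270,50,"s13.png",6)
s=np.radians(16); D=np.array([.572,.0152]); print("inj target",D-.12*np.array([-np.sin(s),np.cos(s)]),"lamp",D+.11*np.array([np.cos(s),np.sin(s)]))
E
```

```text
t: 23.07
eef_pos: [0.5066, 0.4107, 0.0429]
tool_rot: [-0.055, 0.055, 0.705, -0.705]
contact_force: [-0.4, -2.2, 4.9]
gripper_width: 0.343
t: 23.98
eef_pos: [0.5057, 0.4101, 0.1833]
tool_rot: [0.055, -0.054, -0.705, 0.705]
contact_force: [-0.9, 0.2, -7.5]
gripper_width: 0.346
t 23.98 pos [0.5057 0.4101 0.1833] psi -98.9 tilt -1.0000 grip 0.346 F [-0.9  0.2 -7.5] q [-0.56  0.5  -0.3   1.64  0.17  1.02 -2.64]
inj target [ 0.60507648 -0.1001514 ] lamp [0.67773879 0.04552011]
```

View pics/s13.png

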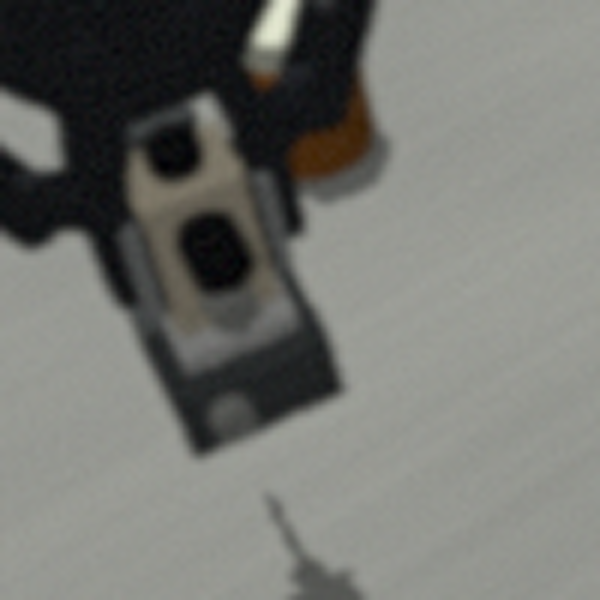

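```bash
python3 plan.py 0.605,-0.100,0.185,16; 
```

```text
t 24.03 pos [0.5054 0.4097 0.1825] psi -98.9 tilt -1.0000 grip 0.342 F [-0.4  0.4 -6.2] q [-0.56  0.5  -0.3   1.64  0.17  1.02 -2.64]
0.605,-0.100,0.185,16 -> [-177.1   -1.6  488.2] turn -2.005
```

```bash
python3 -m jog '[[[-3,0,8],-0.03],[[-9,0,25],-0.1],[[-18,0,50],-0.2],[[-28,0,76],-0.31],[[-38,0,104],-0.42],[[-48,0,132],-0.53],[[-58,0,160],-0.64],[[-68,0,188],-0.75],[[-78,0,216],-0.86],[[-88,0,244],-0.97],[[-98,0,272],-1.08],[[-108,0,300],-1.19],[[-118,0,328],-1.3],[[-128,0,356],-1.41],[[-138,0,384],-1.52],[[-147,0,408],-1.63],[[-155,0,430],-1.74],[[-162,0,448],-1.83],[[-168,0,464],-1.9],[[-172,0,475],-1.95]]'; python3 -m jog '[[[0,0,5],-0.03],[[0,0,10],-0.05],[[0,0,13],-0.055],[[0,0,13],-0.055],[[0,0,13],-0.055],[[0,0,13],-0.055]]'; python3 plan.py 0.605,-0.100,0.185,16 0.605,-0.1,0.048,16; python3 - <<'E'
from ov import *
c=cam("side"); crop(c,350,180,50,"s14.png",6)
E
```

```text
t: 25.7
eef_pos: [0.6018, -0.0881, 0.1821]
tool_rot: [-0.552, 0.554, -0.442, 0.44]
contact_force: [0.0, -0.5, -5.7]
gripper_width: 0.346
t: 26.2
eef_pos: [0.6153, -0.0814, 0.1843]
tool_rot: [-0.565, 0.565, -0.426, 0.425]
contact_force: [0.5, 0.3, -6.4]
gripper_width: 0.339
t 26.20 pos [ 0.6153 -0.0814  0.1843] psi 16.0 tilt -1.0000 grip 0.339 F [ 0.5  0.3 -6.4] q [ 0.48  0.51 -0.62  1.7   0.33  1.04  0.04]
0.605,-0.100,0.185,16 -> [ 15.1  -0.7 -15. ] turn 0.001
0.605,-0.1,0.048,16 -> [ 15.1 136.3 -15. ] turn 0.001
```

View pics/s14.png

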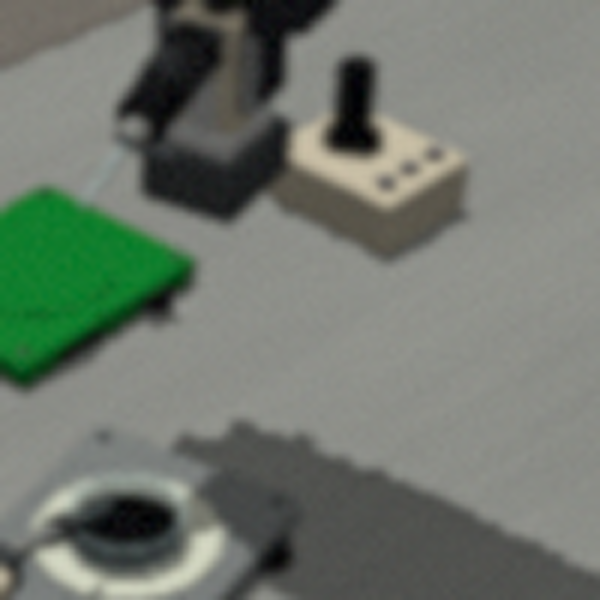

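Injecting is upright in the grip, a little short of the target in the lateral direction. Before placing it I'll find the extent of the green look-alike plate.

```bash
python3 -m jog '[[[5,0,-5],0],[[11,0,-11],0],[[15,0,-15],0],[[15,0,-15],0],[[15,0,-15],0],[[15,0,-15],0]]'; python3 - <<'E'
from ov import *
c=pickle.load(open("top0.pkl","rb")); im=c["img"].astype(int)
m=(im[...,1]>im[...,0]+40)&(im[...,1]>im[...,2]+20); m[:100]=0; m[200:]=0
v,u=np.nonzero(m); P=np.array([ray(c,a,b,.017)[:2] for a,b in zip(u,v)]).astype(np.float32)*1000
r=cv2.minAreaRect(P); print(r, cv2.boxPoints(r).round())
E
python3 plan.py 0.605,-0.1,0.047,16
```

```text
t: 26.75
eef_pos: [0.6053, -0.1009, 0.1847]
tool_rot: [0.565, -0.564, 0.426, -0.426]
contact_force: [-0.1, -0.1, -7.0]
gripper_width: 0.343
((758.7192993164062, -94.06260681152344), (106.4013900756836, 126.9965591430664), 5.083203315734863) [[ 700.  -36.]
 [ 711. -162.]
 [ 817. -153.]
 [ 806.  -26.]]
t 26.75 pos [ 0.6053 -0.1009  0.1847] psi 16.0 tilt -1.0000 grip 0.343 F [-0.1 -0.1 -7. ] q [ 0.52  0.49 -0.62  1.72  0.33  1.03  0.07]
0.605,-0.1,0.047,16 -> [-9.000e-01  1.377e+02 -1.000e-01] turn -0.001
```

```bash
python3 -m jog '[[[0,10,0],0],[[0,28,0],0],[[0,50,0],0],[[0,72,0],0],[[0,94,0],0],[[0,112,0],0],[[0,124,0],0],[[0,131,0],0],[[0,135,0],0],[[0,136,0],0],[[0,136,0],0],[[0,136,0],0]]';  python3 plan.py 0.605,-0.1,0.0432,16; python3 - <<'E'
from ov import *
c=cam("side"); crop(c,340,200,45,"s15.png",6)
E
```

```text
t: 27.75
eef_pos: [0.6061, -0.1008, 0.0496]
tool_rot: [0.565, -0.564, 0.425, -0.426]
contact_force: [0.3, 0.2, -6.5]
gripper_width: 0.342
t 27.75 pos [ 0.6061 -0.1008  0.0496] psi 16.0 tilt -1.0000 grip 0.342 F [ 0.3  0.2 -6.5] q [ 0.46  0.66 -0.54  1.81  0.45  0.8  -0.03]
0.605,-0.1,0.0432,16 -> [-1.1  6.4 -0.9] turn -0.0
```

View pics/s15.png

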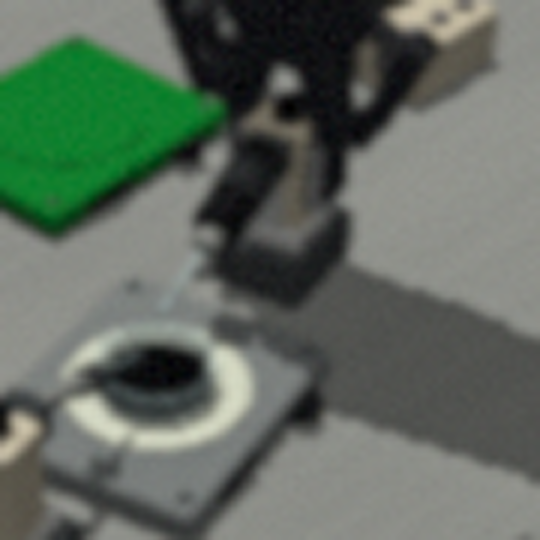

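```bash
python3 -m jog '[[[-1,2,-1],0],[[-1,4,-1],0],[[-1,5,-1],0],[[-1,6,-1],0],[[-1,7,-1],0],[[-1,7,-1],0]]';  python3 plan.py 0.605,-0.1,0.0432,16
```

```text
t: 28.3
eef_pos: [0.6039, -0.1002, 0.0429]
tool_rot: [-0.564, 0.565, -0.426, 0.426]
contact_force: [-5.7, 0.2, 7.9]
gripper_width: 0.346
t 28.30 pos [ 0.6039 -0.1002  0.0429] psi 16.0 tilt -1.0000 grip 0.346 F [-5.7  0.2  7.9] q [ 0.45  0.66 -0.53  1.82  0.46  0.79 -0.04]
0.605,-0.1,0.0432,16 -> [ 0.1 -0.3  1.1] turn -0.0
```

```bash
python3 -m jog '[[[0,0,0],0],[[0,0,0],0],[[0,0,0],0],[[0,0,0],0],[[0,0,0],0],[[0,0,0],0],[[0,0,0],0],[[0,0,0],0],[[0,0,0],0]]' 84;  python3 -m jog '[[[0,-10,0],0],[[0,-30,0],0],[[0,-60,0],0],[[0,-95,0],0],[[0,-130,0],0],[[0,-140,0],0],[[0,-140,0],0],[[0,-140,0],0]]';python3 - <<'E'
from ov import *
c=cam("side"); 
overlay(c,335,200,38,"s16.png",manip((.6045,-.1),106),8)
E
python3 plan.py 0.518,-0.404,0.18,53.5 0.518,-0.404,0.18,-126.5
```

```text
t: 29.05
eef_pos: [0.604, -0.1002, 0.0414]
tool_rot: [-0.565, 0.565, -0.426, 0.426]
contact_force: [-1.0, 1.1, -0.6]
gripper_width: 0.976
t: 29.72
eef_pos: [0.6041, -0.1003, 0.1823]
tool_rot: [0.565, -0.565, 0.425, -0.426]
contact_force: [-0.5, -0.3, -0.9]
gripper_width: 0.986
t 29.77 pos [ 0.6034 -0.1003  0.181 ] psi 16.0 tilt -1.0000 grip 0.986 F [-1.  -0.1 -1.1] q [ 0.52  0.5  -0.62  1.73  0.33  1.02  0.07]
0.518,-0.404,0.18,53.5 -> [ 268.4    1.1 -165.7] turn -0.655
0.518,-0.404,0.18,-126.5 -> [ 268.4    1.1 -165.7] turn 2.487
```

View pics/s16.png

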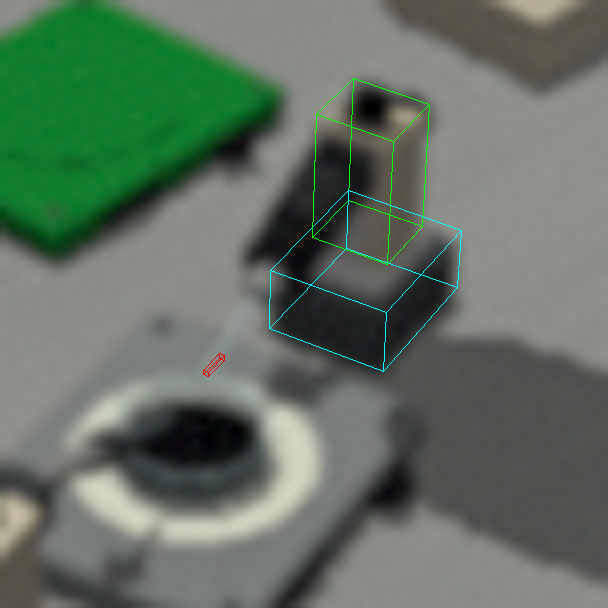

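Injecting is placed and matches the model. Now the lamp.

```bash
python3 -m jog '[[[25,0,-15],-0.06],[[55,0,-34],-0.13],[[85,0,-52],-0.2],[[115,0,-71],-0.28],[[145,0,-90],-0.35],[[175,0,-108],-0.42],[[205,0,-127],-0.5],[[230,0,-142],-0.56],[[250,0,-154],-0.61],[[263,0,-162],-0.64],[[268,0,-166],-0.655],[[268,0,-166],-0.655],[[268,0,-166],-0.655],[[268,0,-166],-0.655]]' 85; python3 plan.py 0.518,-0.404,0.18,53.5 0.518,-0.404,0.042,53.5
```

```text
t: 30.93
eef_pos: [0.5189, -0.4013, 0.1811]
tool_rot: [0.672, -0.671, 0.221, -0.22]
contact_force: [0.9, 0.3, -0.2]
gripper_width: 0.995
t 30.93 pos [ 0.5189 -0.4013  0.1811] psi 53.6 tilt -1.0000 grip 0.995 F [ 0.9  0.3 -0.2] q [ 1.05  0.59 -0.7   1.61  0.41  1.09  1.17]
0.518,-0.404,0.18,53.5 -> [ 0.9  1.1 -2.7] turn 0.002
0.518,-0.404,0.042,53.5 -> [  1.  139.1  -2.9] turn 0.002
```

```bash
python3 -m jog '[[[0,20,0],0],[[0,45,-1],0],[[0,70,-1],0],[[0,95,-1],0],[[0,115,-1],0],[[0,127,-1],0],[[0,135,-1],0],[[0,138,-1],0],[[0,138,-1],0],[[0,138,-1],0]]' 85; python3 plan.py 0.518,-0.404,0.042,53.5; python3 - <<'E'
from ov import *
c=cam("side"); p=get_obs()["eef_pos"]
overlay(c,435,165,36,"s17.png",lampb((.518,-.404),143.5)+[(box(p,53.5,(-.0427,.0427),(-.011,.011),(p[2]+.013,p[2]+.05)),(255,0,255))])
c=cam("top"); overlay(c,448,216,36,"t17.png",lampb((.518,-.404),143.5))
E
```

```text
t: 31.77
eef_pos: [0.5185, -0.4044, 0.0446]
tool_rot: [-0.671, 0.672, -0.221, 0.222]
contact_force: [0.0, -0.6, 0.4]
gripper_width: 0.995
t 31.77 pos [ 0.5185 -0.4044  0.0446] psi 53.5 tilt -1.0000 grip 0.995 F [ 0.  -0.6  0.4] q [ 0.99  0.74 -0.62  1.7   0.53  0.87  1.09]
0.518,-0.404,0.042,53.5 -> [-0.7  2.6  0. ] turn 0.0
```

View pics/s17.png

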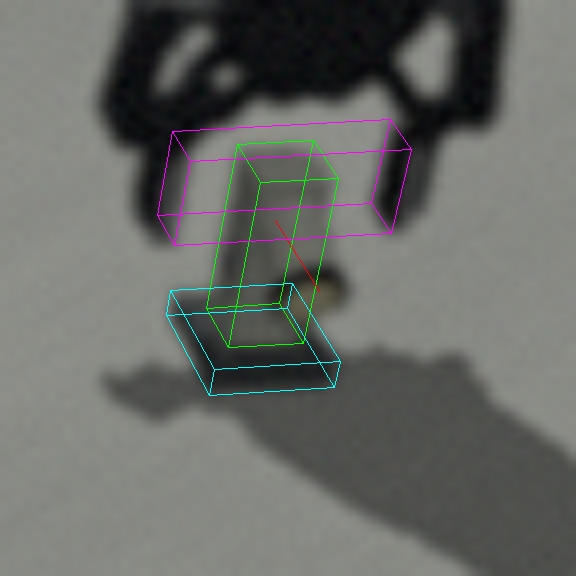

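The fingers straddle the lamp body and are centred on it. Close and lift.

```bash
python3 -m jog '[[[0,1,0],0],[[0,2,0],0],[[0,2,0],0],[[0,2,0],0],[[0,2,0],0],[[0,2,0],0],[[0,2,0],0],[[0,2,0],0],[[0,2,0],0],[[0,2,0],0],[[0,2,0],0],[[0,2,0],0]]' 15 60;  python3 -m jog '[[[0,-3,0],0],[[0,-10,0],0],[[0,-25,0],0],[[0,-45,0],0],[[0,-65,0],0],[[0,-90,0],0],[[0,-115,0],0],[[0,-135,0],0],[[0,-142,0],0],[[0,-142,0],0],[[0,-142,0],0]]'; python3 plan.py 0.66,-0.2,0.185,80 0.678,0.0455,0.185,106
```

```text
t: 32.87
eef_pos: [0.5176, -0.4045, 0.0417]
tool_rot: [-0.671, 0.672, -0.221, 0.221]
contact_force: [-1.4, -0.3, 3.7]
gripper_width: 0.348
t: 33.78
eef_pos: [0.5173, -0.4042, 0.1833]
tool_rot: [-0.672, 0.672, -0.221, 0.221]
contact_force: [-0.3, -0.7, -4.2]
gripper_width: 0.346
t 33.78 pos [ 0.5173 -0.4042  0.1833] psi 53.5 tilt -1.0000 grip 0.346 F [-0.3 -0.7 -4.2] q [ 1.05  0.59 -0.7   1.61  0.41  1.09  1.18]
0.66,-0.2,0.185,80 -> [ -6.6  -1.8 249. ] turn -0.462
0.678,0.0455,0.185,106 -> [-138.1   -1.8  457.1] turn -0.916
```

```bash
python3 -m jog '[[[-2,0,9],-0.02],[[-7,0,27],-0.05],[[-15,0,52],-0.1],[[-23,0,78],-0.16],[[-31,0,104],-0.21],[[-39,0,130],-0.26],[[-47,0,156],-0.31],[[-55,0,182],-0.36],[[-63,0,208],-0.42],[[-71,0,234],-0.47],[[-79,0,260],-0.52],[[-87,0,286],-0.57],[[-95,0,312],-0.62],[[-102,0,338],-0.68],[[-110,0,364],-0.73],[[-118,0,390],-0.78],[[-125,0,414],-0.83],[[-131,0,434],-0.87],[[-136,0,449],-0.9],[[-138,0,457],-0.916]]'; python3 -m jog '[[[0,0,0],0],[[0,0,0],0],[[0,0,0],0],[[0,0,0],0]]'; python3 plan.py 0.678,0.0455,0.185,106 0.678,0.0455,0.047,106; python3 - <<'E'
from ov import *
c=cam("side"); crop(c,290,165,50,"s18.png",6)
E
```

```text
t: 35.45
eef_pos: [0.6774, 0.0512, 0.1834]
tool_rot: [0.701, -0.699, -0.101, 0.102]
contact_force: [0.1, -0.4, -3.1]
gripper_width: 0.345
t: 35.78
eef_pos: [0.6783, 0.0431, 0.1833]
tool_rot: [-0.7, 0.701, 0.097, -0.098]
contact_force: [-0.1, 0.3, -2.6]
gripper_width: 0.344
t 35.78 pos [0.6783 0.0431 0.1833] psi 105.8 tilt -1.0000 grip 0.344 F [-0.1  0.3 -2.6] q [ 0.43  0.7  -0.91  1.54  0.58  1.19  1.26]
0.678,0.0455,0.185,106 -> [ 0.3 -1.7  2.4] turn -0.003
0.678,0.0455,0.047,106 -> [  0.4 136.3   2.6] turn -0.003
```

View pics/s18.png

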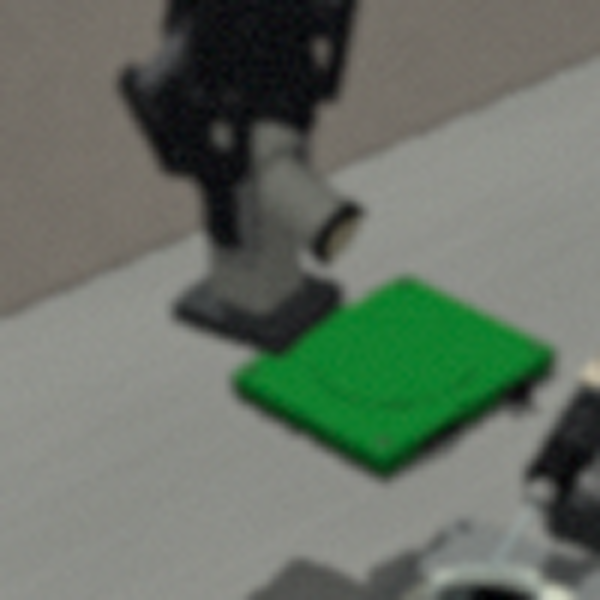

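```bash
python3 -m jog '[[[0,10,1],0],[[0,28,2],0],[[0,50,2.5],0],[[0,72,2.5],0],[[0,94,2.5],0],[[0,112,2.5],0],[[0,124,2.5],0],[[0,131,2.5],0],[[0,134,2.5],0],[[0,135,2.5],0],[[0,135,2.5],0],[[0,135,2.5],0]]';  python3 plan.py 0.678,0.0455,0.0417,106; python3 - <<'E'
from ov import *
c=cam("side"); overlay(c,300,190,45,"s19.png",lampb((.678,.0455),196),7)
E
```

```text
t: 36.83
eef_pos: [0.6785, 0.0478, 0.0497]
tool_rot: [0.7, -0.7, -0.099, 0.098]
contact_force: [-0.0, -0.1, -3.5]
gripper_width: 0.343
t 36.83 pos [0.6785 0.0478 0.0497] psi 106.0 tilt -1.0000 grip 0.343 F [-0.  -0.1 -3.5] q [ 0.38  0.84 -0.83  1.63  0.71  1.    1.17]
0.678,0.0455,0.0417,106 -> [-1.1  8.  -2.1] turn -0.0
```

View pics/s19.png

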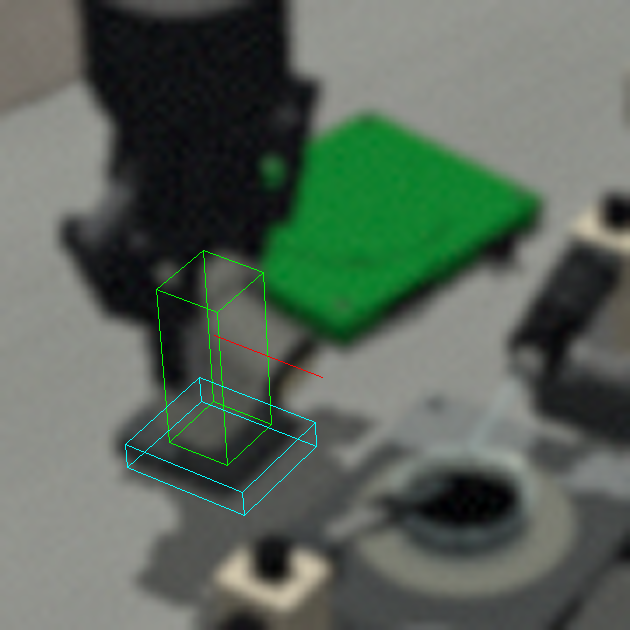

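```bash
python3 -m jog '[[[-1,2,-2],0],[[-1,4,-2],0],[[-1,6,-2],0],[[-1,7,-2],0],[[-1,8,-2],0],[[-1,8.5,-2],0],[[-1,8.5,-2],0]]';  python3 plan.py 0.678,0.0455,0.0417,106
```

```text
t: 37.47
eef_pos: [0.6774, 0.045, 0.0416]
tool_rot: [-0.7, 0.701, 0.098, -0.098]
contact_force: [-5.4, -3.6, 9.5]
gripper_width: 0.344
t 37.47 pos [0.6774 0.045  0.0416] psi 106.0 tilt -1.0000 grip 0.344 F [-5.4 -3.6  9.5] q [ 0.38  0.85 -0.82  1.63  0.72  0.99  1.16]
0.678,0.0455,0.0417,106 -> [ 0.7 -0.1  0.3] turn -0.0
```

```bash
python3 -m jog '[[[0,0,0],0],[[0,0,0],0],[[0,0,0],0],[[0,0,0],0],[[0,0,0],0],[[0,0,0],0],[[0,0,0],0],[[0,0,0],0],[[0,0,0],0]]' 84;  python3 -m jog '[[[0,-10,0],0],[[0,-30,0],0],[[0,-60,0],0],[[0,-95,0],0],[[0,-130,0],0],[[0,-160,0],0],[[0,-170,0],0],[[0,-170,0],0]]'; python3 plan.py 0.5,-0.35,0.25,90
```

```text
t: 38.22
eef_pos: [0.6773, 0.0454, 0.04]
tool_rot: [0.7, -0.7, -0.098, 0.098]
contact_force: [1.1, 0.5, -0.5]
gripper_width: 0.984
t: 38.88
eef_pos: [0.679, 0.0463, 0.2144]
tool_rot: [-0.7, 0.7, 0.101, -0.096]
contact_force: [-0.3, 1.1, 0.6]
gripper_width: 0.981
t 38.88 pos [0.679  0.0463 0.2144] psi 106.0 tilt -1.0000 grip 0.981 F [-0.3  1.1  0.6] q [ 0.44  0.67 -0.93  1.52  0.56  1.23  1.27]
0.5,-0.35,0.25,90 -> [-281.   -37.1 -331.7] turn 0.279
```

```bash
python3 -m jog '[[[-20,-20,-24],0],[[-45,-37,-53],0],[[-70,-37,-83],0.05],[[-98,-37,-115],0.1],[[-125,-37,-148],0.15],[[-153,-37,-181],0.2],[[-181,-37,-214],0.28],[[-209,-37,-246],0.28],[[-237,-37,-279],0.28],[[-260,-37,-307],0.28],[[-275,-37,-325],0.28],[[-281,-37,-332],0.28],[[-281,-37,-332],0.28],[[-281,-37,-332],0.28]]'; python3 - <<'E'
from ov import *
B=manip((.539,.1306),-74)+manip((.6045,-.1),106)+lampb((.678,.0455),196)+[(box((.5715,.0147),16,(-.055,.055),(-.065,.065),(0,.017)),(255,0,0))]
c=cam("side"); pickle.dump(c,open("sideF.pkl","wb")); overlay(c,305,200,60,"s20.png",B,5)
c=cam("top"); pickle.dump(c,open("topF.pkl","wb")); overlay(c,312,185,50,"t20.png",B,6); cv2.imwrite("pics/tF.png",c["img"][:,:,::-1])
E
```

```text
t: 40.05
eef_pos: [0.4985, -0.3502, 0.2459]
tool_rot: [0.708, -0.706, 0.001, 0.0]
contact_force: [-0.3, 0.7, 0.4]
gripper_width: 0.984
```

View pics/s20.png

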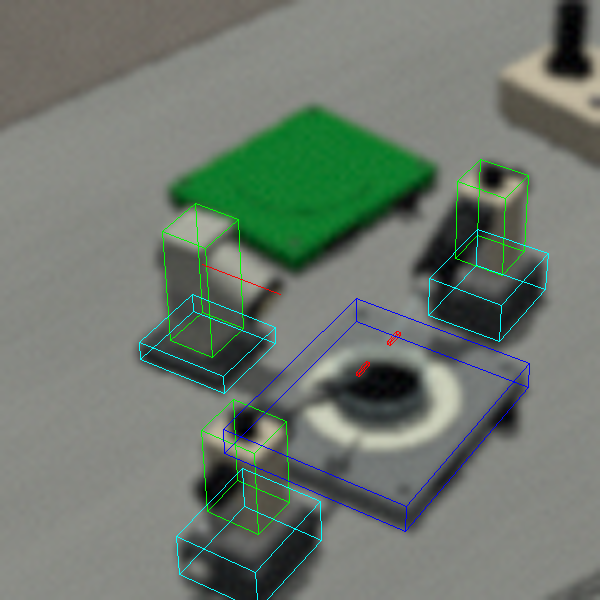

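View pics/t20.png

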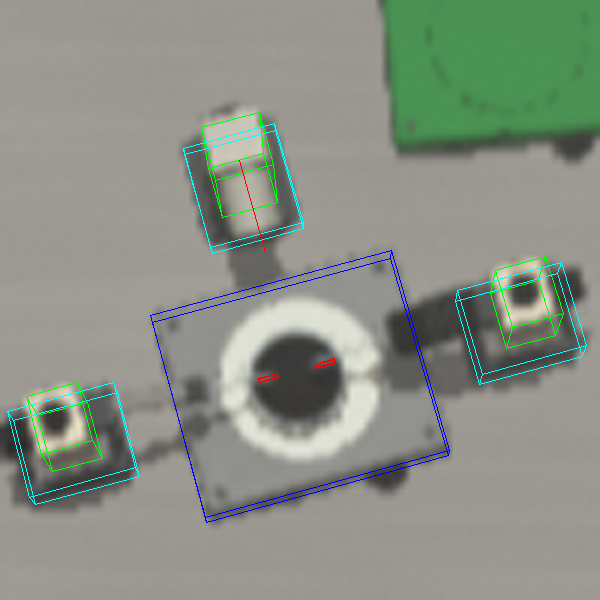

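View pics/tF.png

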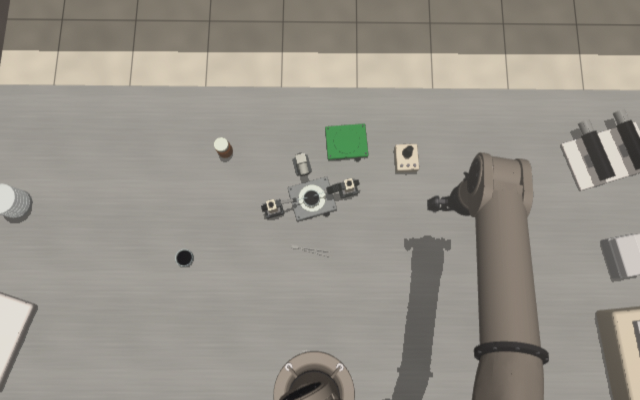

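In both views all four pieces lie on their planned models, the dish is concentric with the plate, and the jar, joystick box and forceps look unmoved. I'll do one numerical check and then hand in.

```bash
python3 - <<'E'
from ov import *
def comp(m0,box):
    u0,u1,v0,v1=box; m=np.zeros(m0.shape,np.uint8); m[v0:v1,u0:u1]=m0[v0:v1,u0:u1]
    n,l,s,ce=cv2.connectedComponentsWithStats(m); k=1+np.argmax(s[1:,4]); return ce[k],s[k,4]
c=pickle.load(open("topF.pkl","rb")); im=c["img"].astype(int)
ce,a=comp(im.max(-1)<62,(303,320,190,206)); D=ray(c,*ce,.022)[:2]; print("dish",D,a,"from plate mm",(D-[.5715,.0147])*1000)
cream=(im.min(-1)>125)&(im[...,0]>im[...,2]+15)
W=pts(c); z=W[...,2]
for n,b,d,yaw in (("hold",(262,282,195,216),.12,-74),("inj",(338,360,176,198),.12,106),("lamp",(294,312,148,176),.11,196)):
    m=(z>.079)&(z<.092); m2=np.zeros_like(m); m2[b[2]:b[3],b[0]:b[1]]=m[b[2]:b[3],b[0]:b[1]]
    q=W[m2]
    if n!="lamp": mm=m2&(im[...,0]>im[...,2]+12); q=W[mm]
    r=cv2.minAreaRect((q[:,:2]*1000).astype(np.float32)); P=np.array(r[0])/1000
    e=D-P; y=np.radians(yaw); print(n,len(q),r,"ahead %.3f across %.3f"%(e@[np.cos(y),np.sin(y)],e@[-np.sin(y),np.cos(y)]))
a0=pickle.load(open("top0.pkl","rb"))["img"].astype(int)
df=np.abs(a0-im).max(-1)>40
for n,b in dict(joy=(393,421,142,174),jar=(212,234,135,160),forceps=(290,332,242,260)).items(): print(n,"changed px",df[b[2]:b[3],b[0]:b[1]].sum())
E
```

```text
dish [0.57162337 0.01558989] 100 from plate mm [0.12336612 0.88988572]
hold 70 ((539.1653442382812, 132.73130798339844), (30.368488311767578, 26.689510345458984), 16.09871482849121) ahead 0.122 across -0.001
inj 65 ((604.6943359375, -96.8993148803711), (29.96632194519043, 25.69274139404297), 16.80202293395996) ahead 0.117 across 0.001
lamp 101 ((675.1958618164062, 44.83698272705078), (42.17094421386719, 30.25446319580078), 18.264219284057617) ahead 0.108 across -0.000
joy changed px 0
jar changed px 0
forceps changed px 0
```

```bash
python3 -c "
from station import *
print(hand_in())"
```

```text
the job is handed in; nothing more can be done
None
```

The injection place is set out and the job was handed in at about 40 s. I put the dish on the grey stage's white plate and stood the holding manipulator on its left, the injecting one on its right and the lamp behind. All were released, and the gripper was moved well clear.

The last camera checks agreed with the targets; `hand_in()` gives no verdict.

| Thing | Measured | Target |
|---|---|---|
| Dish from plate centre | about 1 mm | under 12 mm |
| Holding: dish ahead / across | 122 mm / 1 mm | 120 ± 15 mm / within 15 mm |
| Injecting: dish ahead / across | 117 mm / 1 mm | 120 ± 15 mm / within 15 mm |
| Lamp: dish ahead / across | 108 mm / 0 mm | 110 ± 15 mm / within 15 mm |

- **Headings:** the fitted headings differ from the stage axes by about 2° at most. The lamp's fit was the least certain, because its head blended into the outline.
- **Upright:** I judged this from the model overlays in both views, where all three pieces stood straight; I did not measure the tilt separately.
- **Bystanders:** the joystick box, jar and forceps showed no changed pixels between the first and last top pictures.

No check failed.

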